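Hang the notched spreader over the drip pan

TASK

Turn the swivel hook under the drying frame until it points out over the middle of the round drip pan, and only after that bring the notched spreader from its slotted holder and hang it by its hole on the hook, so that it hangs still and upright above the pan with the hook still facing the pan. Do not knock over or shove the squeeze bottle, the cup or the jar.

Things in the scene. Friction and masses are not known exactly. Their poses are not given: they have to be found in the camera images.
- frame: Fixed drying frame: two 20 mm posts at y = -210 and +210 mm (feet 160 x 50 x 12 mm) carry a wooden batten along y, 50 mm wide in x, 390 to 408 mm above the table. Origin on the table under the batten's middle; -x looks roughly to the robot. The batten is right above the hook: a gripper pointing straight down does not fit, so reach in from the robot's side, tilted 30 to 40 degrees.
- hook (a joint): Angle (rad) of the dark steel hook that swivels about a vertical axis under the batten's middle, limits -2.4 to 2.4. 0: arm along the frame's -x; grows anticlockwise from above (+1.57: arm to the frame's -y). Starts roughly to the robot. Stiff (0.08 N m, about 1.8 N at mid-arm), no spring, stays where left; can be pushed round with shut fingers.
- hook_pivot (a point): Point on the hook's swivel axis at the centre line of its level arm, 280 mm above the table. The shank runs straight up from it to the batten; the round arm (8 mm thick) runs 70 mm from it along this point's -x axis (the axes turn with the hook).
- hook_tip (a point): Outer end of the hook's arm, on its centre line, 70 mm from the pivot. From here an 8 mm upturned end rises; its rounded top is 19 mm above this point.
- pan: Round empty dark steel drip pan, 132 mm across the rim, 28 mm high, fixed on the table under the frame, to the left or the right of the hook, its centre about 90 mm from the swivel axis. Origin at the centre of its underside.
- canvas_tray: Rectangular grey tray 150 x 130 x 20 mm with a small painted canvas in it, fixed under the frame on the other side of the hook from the pan. Origin at the centre of its underside.
- rack: Fixed dark wooden holder, about 130 x 70 mm, at most 94 mm tall, with one slot 11 mm wide, 72 mm long and 32 mm deep along its x axis. The slot leans 30 degrees: its open side faces up and to the holder's +x, roughly away from the robot. Origin on the table, 42 mm below the middle of the slot's floor.
- spreader: Loose wooden spreader: 70 mm wide (x), 8 mm thick (y), 160 mm tall (z, its up axis), 50 to 100 g. Lowest 15 mm: five teeth; a 38 mm round hole through it along y near the top. Both faces alike. Stands on its teeth in the slot, z leaning 30 degrees from vertical towards the holder's +x. Origin mid lower edge. Grip its faces below the hole, e.g. at x = -20, z = 68 mm.
- spreader_hole (a point): Centre of the spreader's hole, 130 mm above its lower edge, 30 mm below its top edge. When it hangs on the hook this point is 15 mm below the arm's centre line.
- squeeze_bottle: Bystander: squeeze bottle, 50 mm across, 150 mm tall, loose. Origin at the centre of its underside.
- cup: Bystander: white plastic cup, 72 mm across the rim, 95 mm tall, loose. Origin at the centre of its underside.
- jar: Bystander: small glass jar with a black lid, 64 mm across, 70 mm tall, loose. Origin at the centre of its underside.

How it is judged (in metres and radians):
On the way:
1. the hook has been turned to point over the middle of the drip pan while the spreader is not yet on it (horizontal distance between hook_tip and pan below 0.037 m and distance between spreader_hole and hook_pivot above 0.12 m), for 0.2 s.
At the end, for the whole second after the job is handed in: Hook tip within 37 mm of the pan's centre seen from above; spreader hanging by its hole on the arm (hole centre between pivot and tip, within 12 mm sideways, 9 to 21 mm below the arm's centre line), within 0.25 rad of upright, at rest (under 0.04 m/s, 0.5 rad/s) (horizontal distance between hook_tip and pan below 0.037 m and x of spreader_hole in the frame of hook_pivot between -0.069 and -0.005 m and y of spreader_hole in the frame of hook_pivot between -0.012 and 0.012 m and z of spreader_hole in the frame of hook_pivot between -0.021 and -0.009 m and angle between spreader's own z axis and vertical below 0.25 rad and linear speed of spreader below 0.04 m/s and angular speed of spreader below 0.5 rad/s); the robot touches nothing.
It fails at once if the squeeze bottle was shoved or knocked over (distance of squeeze_bottle from where it was at the start of the episode above 0.03 m or angle between squeeze_bottle's own z axis and vertical above 0.5 rad).
It fails at once if the cup was shoved or knocked over (distance of cup from where it was at the start of the episode above 0.03 m or angle between cup's own z axis and vertical above 0.5 rad).
It fails at once if the jar was shoved or knocked over (distance of jar from where it was at the start of the episode above 0.03 m or angle between jar's own z axis and vertical above 0.5 rad).
It also fails if it takes over 72 s, if anything falls off the work surface, if the arm or the gripper's body presses on something with over 40 N, if the wrist force passes 120 N, or if a joint passes its speed limit or range.

ROBOT

A 6-joint arm with a two-finger parallel gripper is mounted at the origin on the work surface. World frame = base frame: x ahead of the robot, y to its left, z up, the work surface at z = 0. Lengths are in m, angles in degrees, forces in N, time in s.
With the tool pointing down it reaches from about 0.325 to 0.85 m from the base axis. Payload 15.5 kg.
Tool frame: the origin (TCP) lies between the finger pads; the fingertips stand ahead of it and the grasp point (between the pads) lies 5 mm behind it (ctrl.tip_reach is the x of the fingertips in the tool frame, in m); x points along the fingers, y is the direction in which the jaws open and shut, and the axes are right-handed (so a half turn about x gives the same grasp; the last joint's range is limited). The gripper opens to 91 mm and grips with 3 to 60 N. Pads are 32 mm wide; open, the fingers measure 118 mm over their backs; the gripper's body (76 mm by 178 mm) begins 60 mm behind the grasp point.
Start: joints at [66.091, 28.281, 77.091, -0, 74.628, -5.472], TCP at [0.198, 0.593, 0.199] pointing down, gripper open.
Joint ranges: [-166.48, 166.48], [-47.26, 123.95], [12.59, 153.08], [-70.14, 250.14], [6.76, 159.57], [-176.63, 176.63]. Speed limits (degrees/s): [108.29, 108.29, 147.25, 172.46, 172.46, 172.46].

INTERFACE

Orientations are given as [roll, pitch, yaw] about the fixed x, y, z axes, in that order (R = Rz(yaw) Ry(pitch) Rx(roll)).
In Python, from plant import ctrl gives the robot as it stands.
- The arm moves only by the tool apply_moves, never from a script. Its argument "targets" is one flat list of numbers, 5 for each row, row after row: the shift along the tool's x, y, z in mm, then the turn about the tool's x in rad, then the finger opening in mm, from 0 to 91.2. A call has 1 to 8 rows; each row shifts and turns the commanded pose from where the row before left it, along the tool's axes as they then stand; what a row does not reach is not made up. A row lasts 1/8 s, in which the tool goes at most 62.5 mm and 10.7 degrees, less where a joint would pass 70% of its speed; a pose out of reach is approached as far as the arm can. A call with a gripper value outside its range is refused whole. The fingers move at their own pace and stop on an object; "force" is the grip in N (left out, the last holds). Time passes only in rows, so rows that do not move let the fingers close. It gives the time, the measured TCP pose, the force and the opening at its end, in the units of the state.
- ctrl.observe(): the state, without advancing time (a new reading comes with each control period).
- ctrl.snapshot(name): name is "scene" or "top"; returns the picture (420x560x3 uint8, red, green, blue); there is no depth.
- ctrl.get_calibration(name): a dict with "fx", "fy", "cx", "cy" (pixels), "pose" (4x4, takes a point from camera to world coordinates). Camera axes: x right, y down, z forward; pixel columns grow to the right and rows downward; lengths in m; the calibration is good to about 2 mm. A picture is of the moment at which its call begins. get_calibration takes no time and is no camera call.
- ctrl.hand_in(): hands the job in, once; it reports no verdict.
The state is a dict: "time": time; "qpos": joint angles; "joint_velocities": joint speeds; "effort": joint torques, N m; "ee_pos": TCP position; "tcp_rot": TCP orientation; "wrist_force": force on the tool from outside, world axes, zero at the start; "moment": the same for the moment, N m; "opening": finger opening in m.
Only numpy, scipy, OpenCV 4.12 (cv2) and the standard library are available. Lean on these libraries where they do the work, as an engineer would, in place of code of your own. Each camera call takes 0.05 s, during which the arm holds its last target.

## Working session

There is one attempt and no reset: what is moved stays moved. The work goes in short steps, Python scripts to look and compute and a tool call to move; the robot and the scene stay as the last step left them, time stands still between calls to the robot, and variables do not carry over. Pictures are saved under pics/ and viewed, and the job is handed in when it is done.

Besides the shell and the picture viewer there is one more tool, called after "Emit:" in YAML: its name, and indented under it one key for each argument. apply_moves: Moves the arm, as the interface text tells. Its arguments: {"type":"object","properties":{"targets":{"type":"array","items":{"type":"number"}},"force":{"type":"number"}},"required":["targets"]}

```bash
ls; mkdir -p pics; python3 - <<'E'
from plant import ctrl
import cv2, numpy as np
for n in ("scene","top"):
    im=ctrl.snapshot(n); cv2.imwrite(f"pics/{n}0.png",im[:,:,::-1])
    c=ctrl.get_calibration(n); print(n,c['fx'],c['fy'],c['cx'],c['cy']); print(np.round(c['pose'],4).tolist())
print(ctrl.observe()); print(ctrl.tip_reach)
E
```

```text
pics
scene 434.22451260485195 434.22451260485195 272.50060646878137 209.18203496331384
[[0.6036, 0.4812, -0.6356, 1.2716], [0.7973, -0.3638, 0.4817, -0.601], [0.0006, -0.7976, -0.6032, 0.8013], [0.0, 0.0, 0.0, 1.0]]
top 381.53621800623324 381.53621800623324 281.31923489595124 214.50314480826785
[[-0.056, -0.9752, 0.214, 0.4214], [-0.9984, 0.0542, -0.0143, -0.0995], [0.0023, -0.2145, -0.9767, 1.1853], [0.0, 0.0, 0.0, 1.0]]
{'time': 0.1, 'qpos': array([ 6.60910632e+01,  2.83110409e+01,  7.71230462e+01, -5.95174319e-04,
        7.46287296e+01, -5.47253324e+00]), 'joint_velocities': array([-0.09283387, -0.05478154, -0.07735691,  0.1312635 , -0.05427639,
        0.05686775]), 'effort': array([ 1.34796697e-03, -8.80243921e+01, -3.82543766e+01,  7.07840826e-02,
        4.82430740e-02, -5.62285459e-05]), 'ee_pos': array([0.19752124, 0.5925926 , 0.19850414]), 'tcp_rot': array([ -94.94926078,   89.93718059, -113.38550629]), 'wrist_force': array([ 0.48751163, -0.29962936,  0.52586358]), 'moment': array([0.02078718, 0.0384025 , 0.05977079]), 'opening': 0.09110360881310724}
0.014
```

View pics/scene0.png

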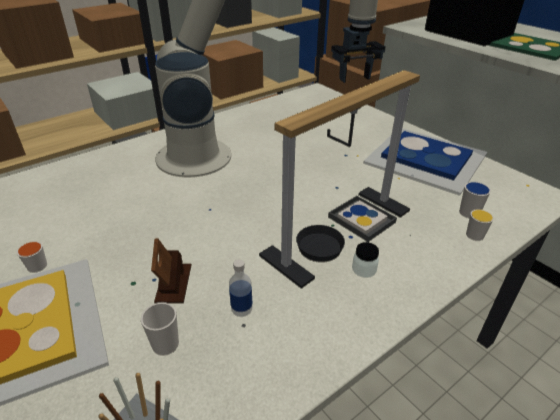

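View pics/top0.png

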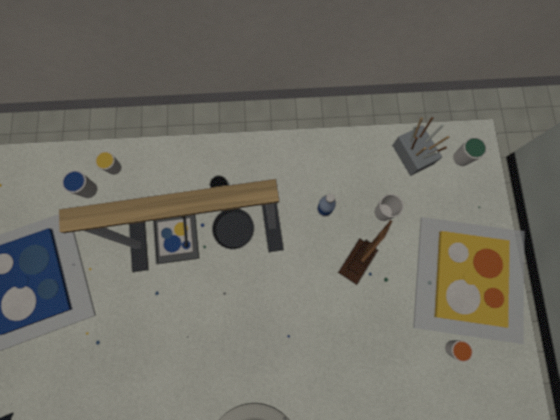

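The top view shows the batten from (60,220) to (278,190), the pan at (233,229), the holder at (358,260), the bottle at (327,204), the cup at (390,207) and the jar at (219,183). I'll enlarge these for measuring.

```bash
cat > h.py <<'E'
import numpy as np, cv2
from scipy.spatial.transform import Rotation as R
from scipy.optimize import least_squares
from plant import ctrl
C={n:ctrl.get_calibration(n) for n in("scene","top")}
def proj(n,P):
    c=C[n];T=np.linalg.inv(c['pose']);P=np.atleast_2d(P);p=P@T[:3,:3].T+T[:3,3]
    return np.c_[c['fx']*p[:,0]/p[:,2]+c['cx'],c['fy']*p[:,1]/p[:,2]+c['cy']]
def onz(n,uv,z):
    c=C[n];uv=np.atleast_2d(uv).astype(float)
    d=np.c_[(uv[:,0]-c['cx'])/c['fx'],(uv[:,1]-c['cy'])/c['fy'],np.ones(len(uv))]@c['pose'][:3,:3].T
    o=c['pose'][:3,3];return o+d*((z-o[2])/d[:,2])[:,None]
def crop(src,dst,x0,y0,w,h,s):
    im=cv2.imread(src)[y0:y0+h,x0:x0+w];cv2.imwrite(dst,cv2.resize(im,None,fx=s,fy=s,interpolation=cv2.INTER_CUBIC))
def rpy(a): return R.from_euler('xyz',a,degrees=True).as_matrix()
E
python3 - <<'E'
from h import *
crop("pics/scene0.png","pics/s0_frame.png",250,60,180,240,4) if 0 else crop("pics/scene0.png","pics/s0_frame.png",250,60,190,145,4)
crop("pics/scene0.png","pics/s0_low.png",250,170,180,130,4)
crop("pics/scene0.png","pics/s0_rack.png",130,220,150,140,4)
crop("pics/top0.png","pics/t0_rack.png",300,180,120,115,5)
crop("pics/top0.png","pics/t0_fr.png",50,165,240,115,3.3)
E
```

```text
(no output)
```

View pics/s0_frame.png

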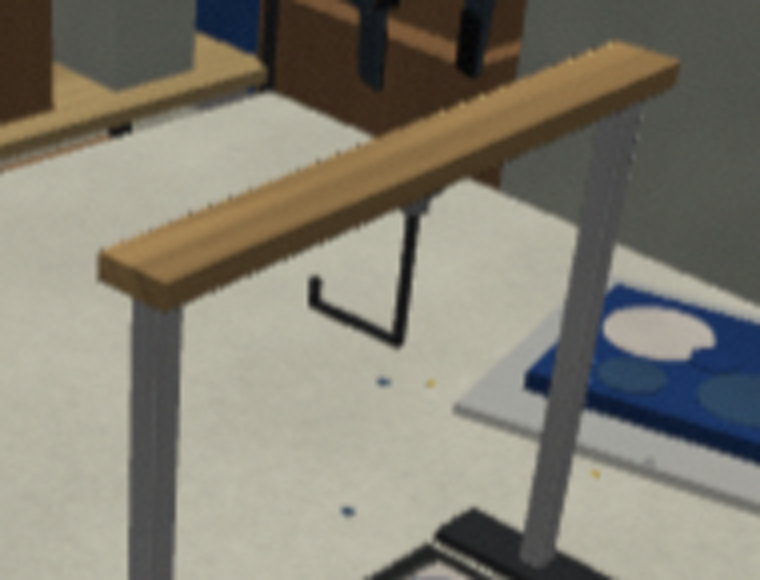

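View pics/s0_low.png

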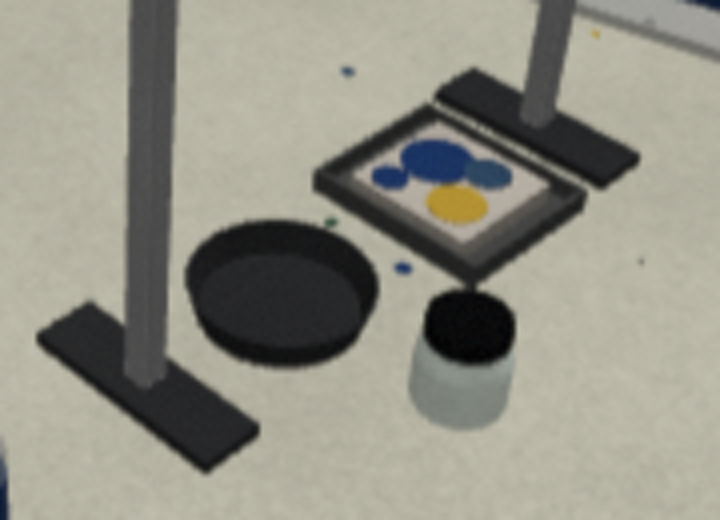

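View pics/s0_rack.png

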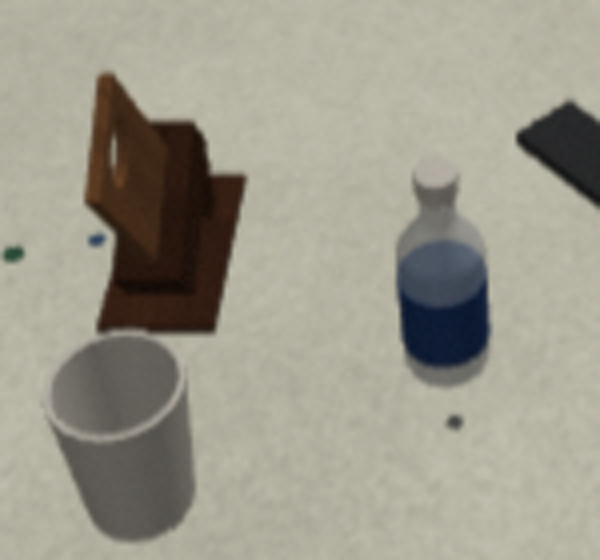

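View pics/t0_rack.png

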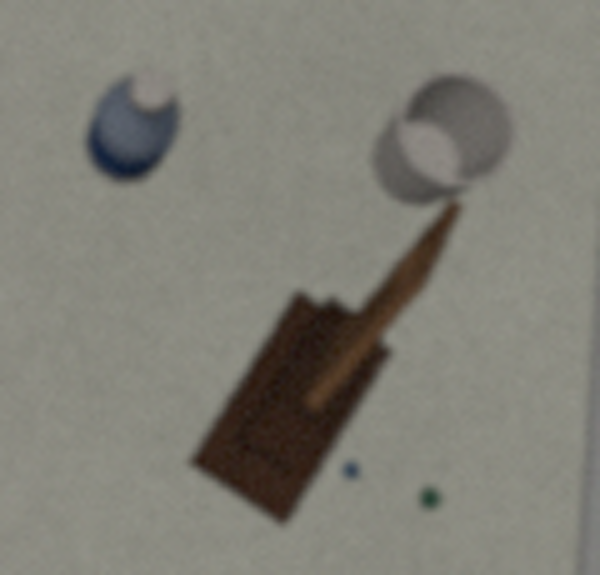

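View pics/t0_fr.png

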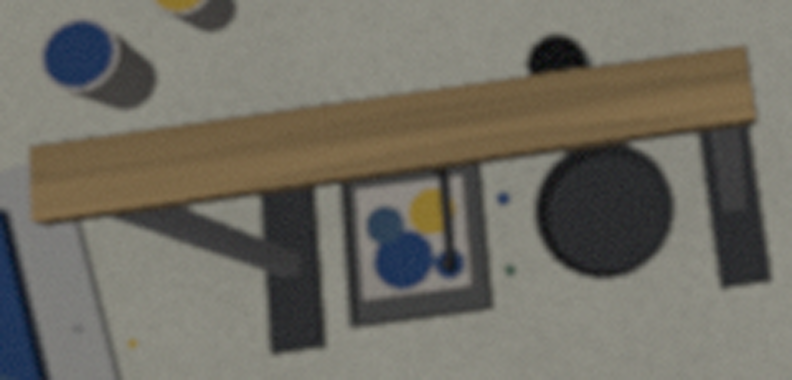

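```bash
cat > m.py <<'E'
from h import *
S=lambda p,o,s: np.array(p,float)/s+np.array(o)-(0.5-0.5/s)*0
# frame
tb=S([(30,147),(745,47),(755,122),(33,222)],(50,165),3.3)   # top batten corners: (+y,+x),(-y,+x),(-y,-x),(+y,-x)
sb=S([(100,255),(163,285),(680,63),(618,41)],(250,60),4)    # scene: (-y,-x),(-y,+x),(+y,+x),(+y,-x)
def W(p,loc):
    c,s=np.cos(p[2]),np.sin(p[2]);loc=np.array(loc,float)
    return np.c_[p[0]+c*loc[:,0]-s*loc[:,1],p[1]+s*loc[:,0]+c*loc[:,1],loc[:,2]]
def fr(p):
    L=p[3];a=.025;z=.408
    t=W(p,[(a,L,z),(a,-L,z),(-a,-L,z),(-a,L,z)]);s=W(p,[(-a,-L,z),(a,-L,z),(a,L,z),(-a,L,z)])
    return np.r_[(proj("top",t)-tb).ravel(),(proj("scene",s)-sb).ravel()]
r=least_squares(fr,[.6,.1,0,.23]);F=r.x;print("frame",F,np.degrees(F[2]));print(np.round(r.fun,1))
hs=S([(400,343),(315,303),(316,278)],(250,60),4);ht=S([(450,262)],(50,165),3.3)
def hk(q):
    piv=np.r_[q[:2],.28];d=np.r_[-np.cos(q[2]),-np.sin(q[2]),0]
    return np.r_[(proj("scene",[piv,piv+.07*d,piv+.07*d+[0,0,.019]])-hs).ravel(),(proj("top",[piv+.07*d+[0,0,.019]])-ht).ravel()]
r=least_squares(hk,[F[0],F[1],F[2]]);print("hook",r.x,"ang",np.degrees(r.x[2]-F[2]),np.round(r.fun,1))
print("pan top",onz("top",S([(605,210)],(50,165),3.3),.028),"scene",onz("scene",S([(282,284)],(250,170),4),.028))
# rack/spreader
sA,sB=S([(105,76),(88,203)],(130,220),4);tB=S((456,204),(300,180),5)
scb=S([(97,332),(215,332)],(130,220),4); tc=S([(193,462),(300,293),(283,522),(390,350)],(300,180),5)
def rk(p):
    zb=p[3]; cx=p[4];w=.035
    s=proj("scene",W(p,[(.0497,0,.1981),(.1103,0,.1631)]));t=proj("top",W(p,[(.1103,0,.1631)]))
    b=proj("top",W(p,[(cx-p[5],w,zb),(cx+p[5],w,zb),(cx-p[5],-w,zb),(cx+p[5],-w,zb)]))
    c=proj("scene",W(p,[(cx+p[5],-w,0),(cx+p[5],w,0)]))
    return np.r_[(s-[sA,sB]).ravel(),(t-tB).ravel(),(b-tc).ravel(),(c-scb).ravel()]
r=least_squares(rk,[.5,-.3,-.5,.01,0,.065]);print("rack",r.x,np.degrees(r.x[2]),np.round(r.fun,1))
print("cup",onz("top",S([(460,128)],(300,180),5),.095),onz("scene",S([(115,385)],(130,220),4),.095))
print("bottle",onz("top",S([(155,90)],(300,180),5),.15),onz("scene",S([(437,172)],(130,220),4),.15))
print("jar",onz("top",S([(557,65)],(50,165),3.3),.07),onz("scene",S([(470,325)],(250,170),4),.07))
E
python3 m.py
```

```text
frame [0.62641141 0.1231772  0.08922136 0.22845023] 5.112007162997784
[-0.4 -1.3 -0.7 -1.1 -0.3 -1.3 -0.7 -0.7 -1.7 -2.  -0.4 -1.2 -0.6 -0.9
 -1.8 -0.5]
hook [0.62915509 0.12542529 0.13630114] ang 2.6974729772771604 [-0.2 -0.4 -1.   0.2 -0.7 -0.3 -1.2 -1.3]
pan top [[0.63867256 0.0335745  0.028     ]] scene [[0.64785896 0.0339813  0.028     ]]
rack [ 0.52676808 -0.34841884 -0.63744213  0.01063779 -0.00782038  0.06341447] -36.52274388985623 [-0.9 -1.1  0.  -0.6 -0.  -1.6 -1.1 -0.6 -1.2 -1.1  0.6  0.2  0.2 -0.2
 -0.7 -0.3 -0.7 -0.6]
cup [[ 0.66898421 -0.44223163  0.095     ]] [[ 0.67558895 -0.43922492  0.095     ]]
bottle [[ 0.68782532 -0.25652642  0.15      ]] [[ 0.69441983 -0.2525286   0.15      ]]
jar [[0.76907079 0.06898663 0.07      ]] [[0.78044594 0.06646757 0.07      ]]
```

```bash
sed -i 's/^S=.*/S=lambda p,o,s: (np.array(p,float)+.5)\/s-.5+np.array(o)-0.4/' m.py; python3 m.py
```

```text
frame [0.6262867  0.12372501 0.08899217 0.22860975] 5.098875884480899
[ 0.1 -0.5 -0.1 -0.3  0.2 -0.5 -0.4  0.1 -0.8 -1.3  0.5 -0.5  0.3 -0.2
 -0.9  0.2]
hook [0.62771487 0.12528423 0.12759933] ang 2.212027232559497 [ 0.1  0.2 -0.5  0.7 -0.2  0.2 -0.7  0.1]
pan top [[0.64114254 0.03580818 0.028     ]] scene [[0.64424688 0.03444302 0.028     ]]
rack [ 0.52660633 -0.34728912 -0.65129158  0.00598764 -0.00631729  0.06272992] -37.31625905142186 [-0.  -0.6  0.5 -0.1  0.9 -0.4 -0.7 -0.5 -0.6 -0.2  0.7  0.5  0.6  0.9
  0.1  0.3  0.   0.4]
cup [[ 0.67152678 -0.44016461  0.095     ]] [[ 0.67281483 -0.43962115  0.095     ]]
bottle [[ 0.69026378 -0.25447826  0.15      ]] [[ 0.69144826 -0.25254049  0.15      ]]
jar [[0.77157212 0.07121189 0.07      ]] [[0.77733123 0.06703244 0.07      ]]
```

```bash
python3 - <<'E'
from h import *
crop("pics/scene0.png","pics/s0_grip.png",310,0,100,100,6)
o=ctrl.observe();M=rpy(o['tcp_rot']);print(np.round(M,3))
p=o['ee_pos']
for k,d in (("y",M[:,1]),("z",M[:,2])): print(k,proj("scene",[p,p+.05*d]))
print(proj("scene",[p+[0,0,b] for b in(.0,.005,.065,.1,.15,.2)]))
E
```

```text
[[-0.     0.316  0.949]
 [-0.001  0.949 -0.316]
 [-1.    -0.001 -0.   ]]
y [[353.5999021   83.2426109 ]
 [365.54762489  81.68018239]]
z [[353.5999021   83.2426109 ]
 [359.9284191   88.07634386]]
[[353.5999021   83.2426109 ]
 [353.75184253  81.93791422]
 [355.62031383  65.8935458 ]
 [356.75026815  56.19074582]
 [358.41855486  41.86534159]
 [360.15390061  26.96410844]]
```

View pics/s0_grip.png

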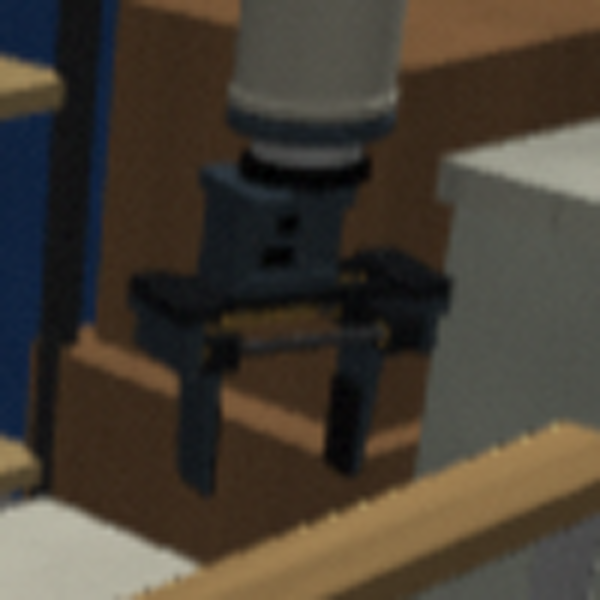

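The scene is measured: pivot (0.627, 0.125), frame yaw 5°, pan (0.643, 0.035), and holder (0.527, -0.347) with yaw -37°. The moves offer no tilt axis, so I'll first move into free space and see what happens at the edge of reach.

Emit:
apply_moves:
  targets: [-25,0,62,0,0,-25,0,62,0,0,-25,0,62,0,0,-25,0,62,0,0,0,58,23,0,0,0,58,23,0,0]

```text
time: 0.85
ee_pos: [0.4997, 0.6154, 0.2931]
tcp_rot: [70.6, 90.0, 52.1]
wrist_force: [0.3, -0.1, 1.2]
opening: 0.0339
```

```bash
python3 -c "
from h import *
o=ctrl.observe();print(o);print(rpy(o['tcp_rot']).round(3))
import plant;print([a for a in dir(ctrl) if a[0]!='_'])"
```

```text
{'time': 0.85, 'qpos': array([ 4.66090342e+01,  4.09231980e+01,  3.87179803e+01,  4.07912008e-03,
        1.00316851e+02, -2.48663821e+01]), 'joint_velocities': array([ 3.08836722e+00,  5.46899512e+01, -1.03965056e+02,  5.38463541e-02,
        4.92859597e+01,  2.28737497e+00]), 'effort': array([-1.69446141e+00, -1.28000450e+02, -3.22744703e+01, -4.43474588e-02,
       -2.38303117e+00, -1.74057400e-01]), 'ee_pos': array([0.4997476 , 0.61543011, 0.29311468]), 'tcp_rot': array([70.59480131, 89.9578378 , 52.07094967]), 'wrist_force': array([ 0.31339166, -0.05443404,  1.20551877]), 'moment': array([ 0.0302253 , -0.03796143, -0.00848308]), 'opening': 0.033934267081769644}
[[ 0.     0.318  0.948]
 [ 0.001  0.948 -0.318]
 [-1.     0.001  0.   ]]
['PlanningError', 'get_calibration', 'hand_in', 'observe', 'snapshot', 'tip_reach']
```

Emit:
apply_moves:
  targets: [0,58,23,0,0,0,58,23,0,0,0,58,23,0,0,0,0,0,0,0]

```text
time: 1.35
ee_pos: [0.5748, 0.7049, 0.2665]
tcp_rot: [69.6, 87.3, 51.1]
wrist_force: [1.1, -0.6, 0.1]
opening: 0.0006
```

```bash
python3 -c "
from h import *
o=ctrl.observe();print(o['qpos'].round(2),np.hypot(*o['ee_pos'][:2]));print(rpy(o['tcp_rot']).round(3))"
```

```text
[ 46.97  55.12  12.72   0.21 109.44 -24.52] 0.9095464778107325
[[ 0.03   0.316  0.948]
 [ 0.037  0.948 -0.317]
 [-0.999  0.045  0.017]]
```

The reach limit does tilt the tool outward, by 2.7° so far. I'll keep pressing outward and then check whether the tilt stays.

Emit:
apply_moves:
  targets: [-20,55,22,0,0,-20,55,22,0,0,-20,55,22,0,0,-20,55,22,0,0]

```text
time: 1.85
ee_pos: [0.6124, 0.745, 0.3015]
tcp_rot: [69.1, 76.9, 50.7]
wrist_force: [0.1, 0.3, 0.1]
opening: 0.0008
```

```bash
python3 -c "
from h import *
o=ctrl.observe();print(o['qpos'].round(2),np.hypot(*o['ee_pos'][:2]));print(rpy(o['tcp_rot']).round(3))"
```

```text
[ 46.69  53.49  12.64   0.92 100.77 -24.6 ] 0.9644063946691792
[[ 0.144  0.301  0.943]
 [ 0.176  0.93  -0.323]
 [-0.974  0.212  0.081]]
```

```bash
cat >> h.py <<'E'
def st():
    o=ctrl.observe();M=rpy(o['tcp_rot'])
    x=M[:,0];print("t",round(o['time'],2),"p",(o['ee_pos']*1e3).round(1),"q",o['qpos'].round(1),"F",o['wrist_force'].round(1),"open",round(o['opening']*1e3,1))
    print("tilt",np.degrees(np.arccos(-x[2])).round(2),"toward",np.degrees(np.arctan2(x[1],x[0])).round(1),"zyaw",np.degrees(np.arctan2(M[1,2],M[0,2])).round(1),"z elev",np.degrees(np.arcsin(M[2,2])).round(1),"y elev",np.degrees(np.arcsin(M[2,1])).round(2))
    return o['ee_pos'],M
def go(target,n=None):
    p,M=st();d=M.T@(np.array(target)-p)*1e3;n=n or int(np.ceil(np.linalg.norm(d)/58));print("rows",n,"each",(d/n).round(1),"total",d.round(1))
E
python3 -c "
from h import *
p,M=st();go([.26,.31,.30]);print((M.T@np.array([-.635,-.772,0])*60).round(1))"
```

```text
t 1.85 p [612.4 745.  301.5] q [ 46.7  53.5  12.6   0.9 100.8 -24.6] F [0.1 0.3 0.1] open 0.8
tilt 13.13 toward 50.7 zyaw -18.9 z elev 4.6 y elev 12.25
t 1.85 p [612.4 745.  301.5] q [ 46.7  53.5  12.6   0.9 100.8 -24.6] F [0.1 0.3 0.1] open 0.8
tilt 13.13 toward 50.7 zyaw -18.9 z elev 4.6 y elev 12.25
rows 10 each [-12.6 -51.1 -19.2] total [-125.7 -510.8 -191.7]
[-13.6 -54.5 -20.9]
```

Emit:
apply_moves:
  targets: [-13,-51,-19,0,0,-13,-51,-19,0,0,-13,-51,-19,0,0,-13,-51,-19,0,0,-13,-51,-19,0,0,-13,-51,-19,0,0,-13,-51,-19,0,0,-13,-51,-19,0,0]

```text
time: 2.85
ee_pos: [0.3458, 0.4138, 0.3055]
tcp_rot: [69.1, 76.9, 50.6]
wrist_force: [0.5, 0.5, 0.6]
opening: 0.0008
```

```bash
python3 -c "
from h import *
st()"
```

```text
t 2.85 p [345.8 413.8 305.5] q [ 42.5   9.   90.9   2.   67.1 -29.6] F [0.5 0.5 0.6] open 0.8
tilt 13.09 toward 50.6 zyaw -18.9 z elev 4.6 y elev 12.21
```

Emit:
apply_moves:
  targets: [-13,-51,-19,0,0,-13,-51,-19,0,0,-13,-51,-19,0,0,-13,-51,-19,0,0]

```text
time: 3.35
ee_pos: [0.2052, 0.2398, 0.307]
tcp_rot: [68.9, 76.9, 50.5]
wrist_force: [0.4, -0.2, 1.3]
opening: 0.0005
```

```bash
python3 -c "
from h import *
st()"
```

```text
t 3.35 p [205.2 239.8 307. ] q [ 34.2 -13.4 111.7   3.9  69.2 -38.4] F [ 0.4 -0.2  1.3] open 0.5
tilt 13.09 toward 50.5 zyaw -18.9 z elev 4.7 y elev 12.2
```

```bash
cat > fk.py <<'E'
from h import *
D=[([66.091,28.281,77.091,0,74.628,-5.472],[.198,.593,.199]),([46.97,55.12,12.72,.21,109.44,-24.52],[.5748,.7049,.2665]),([46.69,53.49,12.64,.92,100.77,-24.6],[.6124,.745,.3015]),
([42.5,9,90.9,2,67.1,-29.6],[.3458,.4138,.3055]),([34.2,-13.4,111.7,3.9,69.2,-38.4],[.2052,.2398,.307])]
def fk(q,k):
    h,a1,L2,L3,e,Lt,l=k;q=np.radians(q)
    Rz=lambda a:R.from_euler('z',a).as_matrix();Ry=lambda a:R.from_euler('y',a).as_matrix()
    T=Rz(q[0]);p=np.array([0,0,h])+T@[a1,l,0]
    T=T@Ry(q[1]);p=p+T@[0,0,L2];T=T@Ry(q[2]);p=p+T@[e,0,L3];T=T@Rz(q[3])@Ry(q[4]);p=p+T@[0,0,Lt]
    return p,T@Rz(q[5])
r=least_squares(lambda k:np.r_[np.concatenate([fk(q,k)[0]-p for q,p in D]),1e-3*(k[[1,4]])],[.3,0,.4,.4,0,.35,.06]);K=r.x
if __name__=="__main__":
    print(K.round(4),np.abs(r.fun).max());p,T=fk(D[4][0],K);print(T.round(3));print(rpy(ctrl.observe()['tcp_rot']).round(3))
E
python3 fk.py
```

```text
[ 0.2557 -0.0006  0.5972  0.3849  0.1174  0.3675  0.0596] 0.0003038053760411885
[[-0.3   -0.943  0.144]
 [-0.93   0.323  0.174]
 [-0.211 -0.081 -0.974]]
[[ 0.144  0.3    0.943]
 [ 0.175  0.93  -0.323]
 [-0.974  0.211  0.081]]
```

```bash
cat > ik.py <<'E'
from fk import *
def ikp(r,z,T): # planar; r = radial distance in arm plane, T outward tilt deg
    h,a1,L2,L3,e,Lt,l=K;t=np.radians(180-T)
    w=np.array([r-a1-Lt*np.sin(t),z-h-Lt*np.cos(t)]);Lf=np.hypot(L3,e);be=np.arctan2(e,L3)
    d=np.hypot(*w);c=(d*d-L2**2-Lf**2)/(2*L2*Lf)
    if abs(c)>1:return None
    g=np.arccos(c);q3=g-be;q2=np.arctan2(w[0],w[1])-np.arctan2(Lf*np.sin(g),L2+Lf*np.cos(g))
    return np.degrees([q2,q3,t-q2-q3]).round(1)
if __name__=="__main__":
  for T in(0,13,35):
    for z in(.05,.15,.25,.4,.6,.7):
        print(T,z,[(r,ikp(r,z,T)) for r in(.1,.2,.3)])
E
python3 ik.py
```

```text
0 0.05 [(0.1, None), (0.2, array([ 19.1, 143.2,  17.6])), (0.3, array([ 21.5, 129.8,  28.7]))]
0 0.15 [(0.1, array([-14.3, 139.3,  55. ])), (0.2, array([ -2.1, 131.5,  50.6])), (0.3, array([  6.9, 121.5,  51.6]))]
0 0.25 [(0.1, array([-26. , 124.8,  81.2])), (0.2, array([-13.2, 119.3,  73.9])), (0.3, array([ -2.5, 111.2,  71.3]))]
0 0.4 [(0.1, array([-30.4, 103.9, 106.5])), (0.2, array([-19.4,  99.8,  99.6])), (0.3, array([-9.1, 93.3, 95.8]))]
0 0.6 [(0.1, array([-26. ,  73.2, 132.8])), (0.2, array([-17.2,  69.7, 127.5])), (0.3, array([ -8. ,  63.6, 124.4]))]
0 0.7 [(0.1, array([-20.8,  54.8, 146. ])), (0.2, array([-12.6,  50.9, 141.7])), (0.3, array([ -3.7,  44.3, 139.4]))]
13 0.05 [(0.1, None), (0.2, None), (0.3, array([ 21.7, 141.8,   3.5]))]
13 0.15 [(0.1, array([-27. , 144.1,  50. ])), (0.2, array([-10. , 139.6,  37.4])), (0.3, array([  1., 131.,  35.]))]
13 0.25 [(0.1, array([-37.8, 128.1,  76.7])), (0.2, array([-22.9, 125.4,  64.5])), (0.3, array([-10.5, 119.2,  58.3]))]
13 0.4 [(0.1, array([-39.8, 106.6, 100.2])), (0.2, array([-28.4, 104.7,  90.7])), (0.3, array([-17.4, 100.1
[... 194 characters left out ...]
,  56.2, 130.8])), (0.3, array([-11.7,  52. , 126.7]))]
35 0.05 [(0.1, None), (0.2, None), (0.3, None)]
35 0.15 [(0.1, array([-53.3, 150. ,  48.3])), (0.2, array([ -7.2, 161. ,  -8.7])), (0.3, array([  4.5, 152.4, -11.8]))]
35 0.25 [(0.1, array([-59.1, 133.7,  70.4])), (0.2, array([-38.9, 136.8,  47.1])), (0.3, array([-21.2, 134.8,  31.5]))]
35 0.4 [(0.1, array([-56.2, 112.9,  88.3])), (0.2, array([-43.7, 114.8,  73.9])), (0.3, array([-30.9, 113.5,  62.4]))]
35 0.6 [(0.1, array([-46.8,  83.8, 108. ])), (0.2, array([-38.4,  85.3,  98.2])), (0.3, array([-29.4,  84.3,  90. ]))]
35 0.7 [(0.1, array([-40.5,  67.2, 118.3])), (0.2, array([-33.3,  68.6, 109.7])), (0.3, array([-25.4,  67.7, 102.7]))]
```

```bash
python3 -c "
from h import *
go([.45,-.12,.52],8)"
```

```text
t 3.35 p [205.2 239.8 307. ] q [ 34.2 -13.4 111.7   3.9  69.2 -38.4] F [ 0.4 -0.2  1.3] open 0.5
tilt 13.09 toward 50.5 zyaw -18.9 z elev 4.7 y elev 12.2
rows 8 each [-29.4 -27.   45.5] total [-235.2 -216.2  364.3]
```

Emit:
apply_moves:
  targets: [-29,-27,45,0,0,-29,-27,45,0,0,-29,-27,45,0,0,-29,-27,45,0,0,-29,-27,45,0,0,-29,-27,45,0,0,-29,-27,45,0,0,-29,-27,45,0,0]

```text
time: 4.35
ee_pos: [0.4228, -0.0742, 0.4925]
tcp_rot: [68.5, 77.2, 49.9]
wrist_force: [0.9, 1.0, 0.6]
opening: 0.0007
```

```bash
python3 -c "
from h import *
go([.80,-.20,.52],8); go([.92,-.23,.52])"
```

```text
t 4.35 p [422.8 -74.2 492.5] q [-28.9  -1.1  74.4  12.9 103.9 -96.9] F [0.9 1.  0.6] open 0.7
tilt 12.77 toward 49.9 zyaw -19.1 z elev 4.6 y elev 11.87
rows 8 each [ 0.7  0.4 49.8] total [  5.6   3.5 398.6]
t 4.35 p [422.8 -74.2 492.5] q [-28.9  -1.1  74.4  12.9 103.9 -96.9] F [0.9 1.  0.6] open 0.7
tilt 12.77 toward 49.9 zyaw -19.1 z elev 4.6 y elev 11.87
rows 9 each [ 2.   1.3 57.9] total [ 17.6  12.1 521.4]
```

Emit:
apply_moves:
  targets: [-2,0,55,0,0,0,0,58,0,0,0,0,58,0,0,0,0,58,0,0,0,0,58,0,0,0,0,58,0,0,0,0,58,0,0,0,0,58,0,0]

```text
time: 5.35
ee_pos: [0.7967, -0.2014, 0.4844]
tcp_rot: [59.4, 75.6, 40.5]
wrist_force: [0.4, -0.8, 0.2]
opening: 0.0005
```

```bash
python3 -c "
from h import *
p,M=st();print((M.T@np.array([.97,-.24,0])*58).round())"
```

```text
t 5.35 p [ 796.7 -201.4  484.4] q [-24.1  40.9  12.8  14.9 119.2 -87.1] F [ 0.4 -0.8  0.2] open 0.5
tilt 14.39 toward 40.5 zyaw -19.7 z elev 7.3 y elev 12.36
[ 8.  4. 57.]
```

Emit:
apply_moves:
  targets: [-12,4,56,0,0,-12,4,56,0,0,-12,4,56,0,0,-12,4,56,0,0]

```text
time: 5.85
ee_pos: [0.8657, -0.2231, 0.4767]
tcp_rot: [39.7, 68.9, 19.9]
wrist_force: [-0.8, -0.4, -0.4]
opening: 0.0004
```

```bash
python3 -c "
from h import *
p,M=st();print((M.T@np.array([.97,-.24,0.2])*58).round())"
```

```text
t 5.85 p [ 865.7 -223.1  476.7] q [-24.2  42.5  12.6  15.3 108.7 -87.4] F [-0.8 -0.4 -0.4] open 0.4
tilt 21.11 toward 19.9 zyaw -21.7 z elev 16.1 y elev 13.29
[ 7.  7. 58.]
```

Emit:
apply_moves:
  targets: [-2,7,58,0,0,-2,7,58,0,0,-2,7,58,0,0,-2,7,58,0,0,-2,7,58,0,0]

```text
time: 6.48
ee_pos: [0.955, -0.2385, 0.4742]
tcp_rot: [28.7, 58.6, 7.8]
wrist_force: [-0.6, 0.1, 0.4]
opening: 0.0002
```

```bash
python3 -c "
from h import *
p,M=st();print((M.T@np.array([.97,-.24,0.2])*58).round())"
```

```text
t 6.47 p [ 955.  -238.5  474.2] q [-23.3  44.8  12.6  15.6  94.8 -87.1] F [-0.6  0.1  0.4] open 0.2
tilt 31.36 toward 7.8 zyaw -24.9 z elev 27.2 y elev 14.49
[18.  6. 56.]
```

Emit:
apply_moves:
  targets: [10,6,56,0,0,10,6,56,0,0]

```text
time: 6.72
ee_pos: [0.9923, -0.2458, 0.4693]
tcp_rot: [26.3, 54.4, 4.8]
wrist_force: [0.1, -0.0, -0.2]
opening: 0.0003
```

```bash
python3 -c "
from h import *
p,M=st()"
```

```text
t 6.72 p [ 992.3 -245.8  469.3] q [-22.9  46.2  12.6  15.7  88.9 -87.1] F [ 0.1 -0.  -0.2] open 0.3
tilt 35.6 toward 4.8 zyaw -26.5 z elev 31.5 y elev 14.93
```

Tilt is now 35.6° toward the frame's +x. I'll level the jaw axis, then retreat to the robot's side.

Emit:
apply_moves:
  targets: [0,0,-30,-0.153,0,0,0,-30,-0.153,0,0,0,-30,-0.153,0]

```text
time: 7.1
ee_pos: [0.9195, -0.2241, 0.4198]
tcp_rot: [-0.3, 54.4, 4.8]
wrist_force: [1.3, 0.4, 0.8]
opening: 0.0004
```

```bash
cat >> h.py <<'E'
FX,FY,FA=.627,.1245,np.radians(5.1)
def fw(fx,fy,z): return [FX+(fx*np.cos(FA)-fy*np.sin(FA))/1e3,FY+(fx*np.sin(FA)+fy*np.cos(FA))/1e3,z]
def wf(p): d=(np.array(p[:2])-[FX,FY])*1e3;c,s=np.cos(FA),np.sin(FA);return np.round([d[0]*c+d[1]*s,-d[0]*s+d[1]*c,p[2]*1e3],1)
E
python3 -c "
from h import *
p,M=st();print(wf(p));go(fw(-150,35,.47))"
```

```text
t 7.1 p [ 919.5 -224.1  419.8] q [ -23.5   35.1   41.5   16.9   71.9 -119.4] F [1.3 0.4 0.8] open 0.4
tilt 35.56 toward 4.8 zyaw 5.2 z elev 35.6 y elev -0.19
[ 260.4 -373.3  419.8]
t 7.1 p [ 919.5 -224.1  419.8] q [ -23.5   35.1   41.5   16.9   71.9 -119.4] F [1.3 0.4 0.8] open 0.4
tilt 35.56 toward 4.8 zyaw 5.2 z elev 35.6 y elev -0.19
rows 11 each [-25.5  37.1 -27.6] total [-280.6  408.1 -303.9]
```

Emit:
apply_moves:
  targets: [-55,0,0,0,0,-55,0,0,0,0,-20,37,-40,0,0,-20,37,-40,0,0,-20,37,-40,0,0,-20,37,-40,0,0,-20,37,-40,0,0,-20,37,-40,0,0]

```text
time: 8.1
ee_pos: [0.5721, -0.0305, 0.4679]
tcp_rot: [-0.0, 54.4, 4.8]
wrist_force: [-0.1, 0.6, 0.9]
opening: 0.0001
```

```bash
python3 -c "
from h import *
p,M=st();print(wf(p));go(fw(-150,35,.45));go(fw(-140,40,.40))"
```

```text
t 8.1 p [572.1 -30.5 467.9] q [ -17.2   -3.4   88.6   14.3   62.  -115. ] F [-0.1  0.6  0.9] open 0.1
tilt 35.58 toward 4.8 zyaw 4.8 z elev 35.6 y elev -0.0
[ -68.4 -149.5  467.9]
t 8.1 p [572.1 -30.5 467.9] q [ -17.2   -3.4   88.6   14.3   62.  -115. ] F [-0.1  0.6  0.9] open 0.1
tilt 35.58 toward 4.8 zyaw 4.8 z elev 35.6 y elev -0.0
rows 4 each [ -8.4  46.  -19.4] total [-33.4 184.1 -77.5]
t 8.1 p [572.1 -30.5 467.9] q [ -17.2   -3.4   88.6   14.3   62.  -115. ] F [-0.1  0.6  0.9] open 0.1
tilt 35.58 toward 4.8 zyaw 4.8 z elev 35.6 y elev -0.0
rows 4 each [  3.3  47.3 -24.6] total [ 13.  189.2 -98.5]
```

Emit:
apply_moves:
  targets: [3,47,-25,0,0,3,47,-25,0,0,3,47,-24,0,0,3,47,-24,0,0,0,0,0,0,0]

```text
time: 8.72
ee_pos: [0.4831, 0.1534, 0.4004]
tcp_rot: [0.1, 54.5, 5.3]
wrist_force: [-0.6, 0.2, 0.4]
opening: 0.0002
```

```bash
python3 -c "
from h import *
p,M=st();print(wf(p));go(fw(-62,34,.275))
cv2.imwrite('pics/s1.png',ctrl.snapshot('scene')[:,:,::-1]);crop('pics/s1.png','pics/s1c.png',250,20,190,145,4)"
```

```text
t 8.72 p [483.1 153.4 400.4] q [ 14.9  -7.5 102.1  -7.2  50.5 -77.5] F [-0.6  0.2  0.4] open 0.2
tilt 35.47 toward 5.3 zyaw 5.2 z elev 35.5 y elev 0.08
[-140.7   41.6  400.4]
t 8.72 p [483.1 153.4 400.4] q [ 14.9  -7.5 102.1  -7.2  50.5 -77.5] F [-0.6  0.2  0.4] open 0.2
tilt 35.47 toward 5.3 zyaw 5.2 z elev 35.5 y elev 0.08
rows 3 each [49.3 -2.6 -2.9] total [147.8  -7.9  -8.7]
```

View pics/s1c.png

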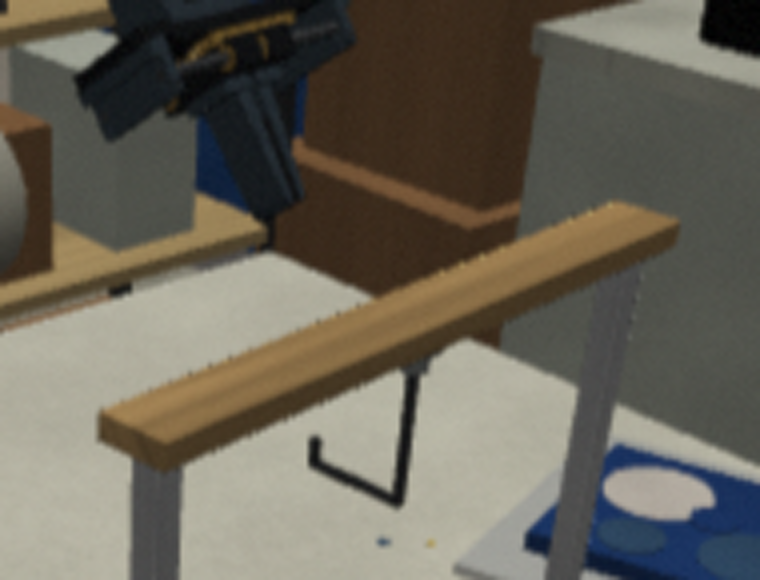

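The fingers are shut and tilted, with their tips at crop (285,205). The hook still points at the robot. I'll go in beside the arm.

Emit:
apply_moves:
  targets: [49,-3,-3,0,0,49,-3,-3,0,0,49,-2,-3,0,0,0,0,0,0,0]

```text
time: 9.28
ee_pos: [0.5646, 0.1463, 0.2731]
tcp_rot: [0.0, 54.8, 4.7]
wrist_force: [-0.4, 0.3, -0.4]
opening: 0.0005
```

```bash
python3 -c "
from h import *
p,M=st();print(wf(p))
cv2.imwrite('pics/s2.png',ctrl.snapshot('scene')[:,:,::-1]);crop('pics/s2.png','pics/s2c.png',280,60,120,100,6)
cv2.imwrite('pics/t2.png',ctrl.snapshot('top')[:,:,::-1]);crop('pics/t2.png','pics/t2c.png',130,170,120,100,6)
L=[fw(-60,-5,.275),fw(-48,-28,.275),fw(-22,-42,.275)]
q=np.array(fw(-62,34,.275))
for t in L: print((M.T@(np.array(t)-q)*1e3).round(1));q=np.array(t)"
```

```text
t 9.28 p [564.6 146.3 273.1] q [ 10.9   7.5 108.6  -7.5  29.  -78.3] F [-0.4  0.3 -0.4] open 0.5
tilt 35.24 toward 4.7 zyaw 4.7 z elev 35.2 y elev 0.0
[-60.2  27.3 273.1]
[  1.3 -39.    1.9]
[  7.  -22.9   9.9]
[ 15.1 -13.8  21.3]
```

View pics/s2c.png

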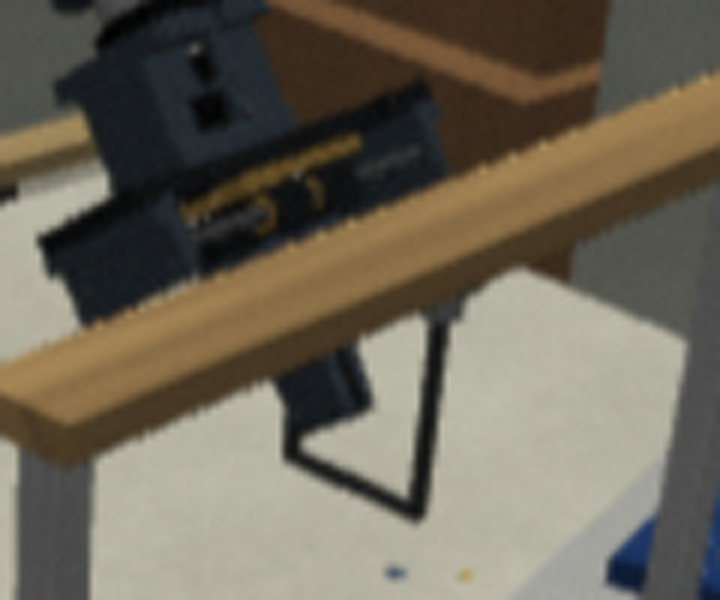

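View pics/t2c.png

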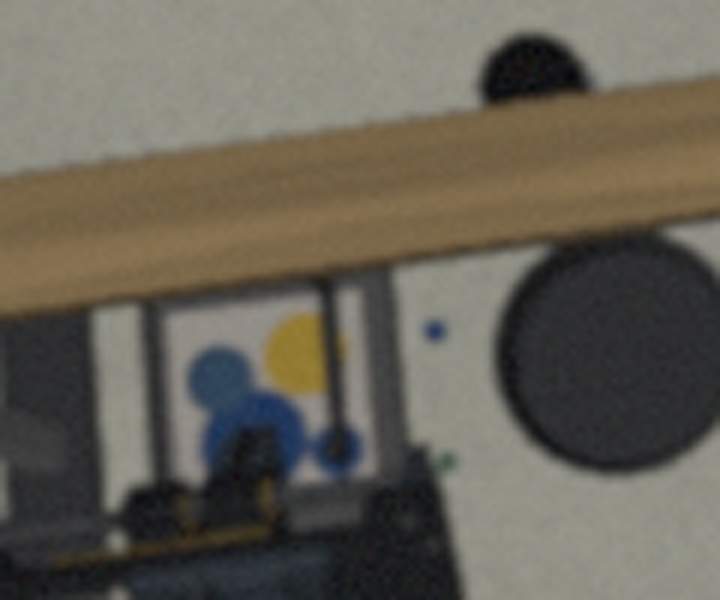

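Emit:
apply_moves:
  targets: [0,-9,0,0,0,0,-8,0,0,0,0,-8,0,0,0,0,-8,0,0,0,2,-8,3,0,0,2,-8,3,0,0,3,-8,4,0,0,0,0,0,0,0]

```text
time: 10.38
ee_pos: [0.5814, 0.0921, 0.278]
tcp_rot: [0.1, 54.4, 4.8]
wrist_force: [-0.4, 0.2, -0.7]
opening: 0.0005
```

```bash
python3 -c "
from h import *
p,M=st();print(wf(p));go(fw(-22,-42,.275))
cv2.imwrite('pics/s3.png',ctrl.snapshot('scene')[:,:,::-1]);crop('pics/s3.png','pics/s3c.png',280,60,120,100,6)"
```

```text
t 10.38 p [581.4  92.1 278. ] q [  2.2   7.2 108.4   3.1  28.9 -94.8] F [-0.4  0.2 -0.7] open 0.5
tilt 35.65 toward 4.8 zyaw 4.8 z elev 35.6 y elev 0.04
[-48.3 -28.3 278. ]
t 10.38 p [581.4  92.1 278. ] q [  2.2   7.2 108.4   3.1  28.9 -94.8] F [-0.4  0.2 -0.7] open 0.5
tilt 35.65 toward 4.8 zyaw 4.8 z elev 35.6 y elev 0.04
rows 1 each [ 17.8 -13.6  19.7] total [ 17.8 -13.6  19.7]
```

View pics/s3c.png

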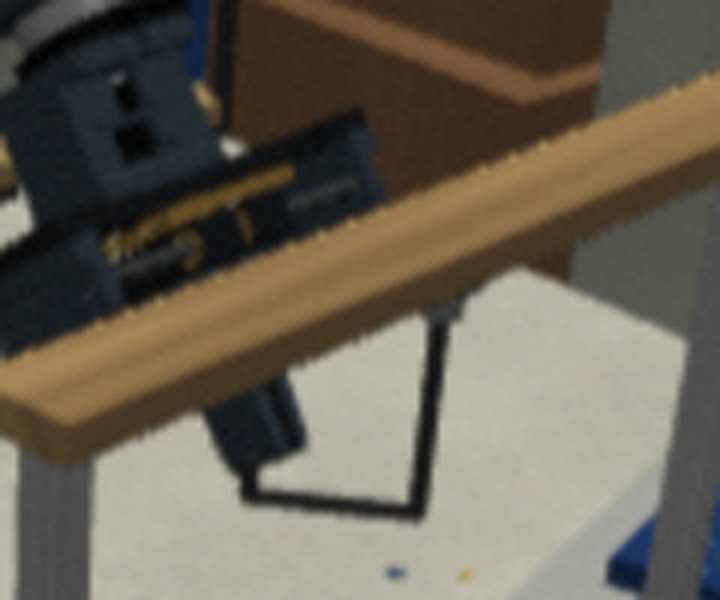

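```bash
python3 -c "
from h import *
for uv in((248,495),(418,515)): print(wf(onz('scene',[280+uv[0]/6-.4,60+uv[1]/6-.4],.28)[0]))
M=rpy(ctrl.observe()['tcp_rot'])
p,_=st()
# section of fingers at z=.28 : bounding
print(wf(p+M@[0.014,-.0135,.016]),wf(p+M@[0.014,-.0135,-.016]))"
```

```text
[-57.2 -39.6 280. ]
[  1.5  -0.4 280. ]
t 10.43 p [581.1  92.3 277.6] q [  2.3   7.2 108.4   3.1  28.9 -94.8] F [0.3 1.  1.2] open 0.3
tilt 35.61 toward 4.9 zyaw 4.8 z elev 35.6 y elev 0.04
[-27.5 -41.6 275.5] [-53.6 -41.4 256.9]
```

```bash
python3 -c "
from h import *
p,M=st()
for v in([0.014,0,.016],[0.014,0,-.016],[0.014,-.0135,0],[.014,.0135,0],[0,0,0]):
  print(v,((proj('scene',p+M@v)-[280,60])*6).round(),(p+M@v)[2])"
```

```text
t 10.43 p [581.1  92.3 277.6] q [  2.3   7.2 108.4   3.1  28.9 -94.8] F [0.3 1.  1.2] open 0.3
tilt 35.61 toward 4.9 zyaw 4.8 z elev 35.6 y elev 0.04
[0.014, 0, 0.016] [[317. 519.]] 0.2755010602558007
[0.014, 0, -0.016] [[267. 535.]] 0.2568684888466406
[0.014, -0.0135, 0] [[270. 538.]] 0.2661759835226903
[0.014, 0.0135, 0] [[313. 517.]] 0.266193565579751
[0, 0, 0] [[279. 496.]] 0.27756672908298524
```

```bash
python3 -c "
from h import *
a=np.linspace(0,6.28,8)
print(proj('scene',[0,0,0]),proj('top',[0,0,0]))
from fk import *
q=ctrl.observe()['qpos'];print(fk(q,K)[0],ctrl.observe()['ee_pos'])
cv2.imwrite('pics/t3.png',ctrl.snapshot('top')[:,:,::-1]);crop('pics/t3.png','pics/t3c.png',180,170,120,100,6)
p,M=st()
for v in([0.014,-.0135,.016],[0.014,.0135,.016],[.014,-.0135,-.016],[0,0,0],[-.065,.089,0],[-.065,-.089,0]): print(v,((proj('top',p+M@v)-[180,170])*6).round(),((proj('scene',p+M@v)-[280,60])*6).round())
print(((proj('top',fw(0,0,.28))-[180,170])*6).round())
"
```

```text
[[193.14280956 156.61526469]] [[253.21068015 454.4713614 ]]
[0.58110832 0.09230406 0.27732375] [0.58105335 0.09234646 0.27756673]
t 10.47 p [580.8  92.6 277.1] q [  2.3   7.2 108.4   3.1  28.9 -94.7] F [-0.2  0.1 -0.2] open 0.7
tilt 35.57 toward 4.9 zyaw 4.8 z elev 35.6 y elev 0.04
[0.014, -0.0135, 0.016] [[132. 336.]] [[295. 530.]]
[0.014, 0.0135, 0.016] [[ 65. 345.]] [[339. 509.]]
[0.014, -0.0135, -0.016] [[147. 406.]] [[245. 546.]]
[0, 0, 0] [[102. 391.]] [[279. 497.]]
[-0.065, 0.089, 0] [[-156.  500.]] [[363. 290.]]
[-0.065, -0.089, 0] [[318. 434.]] [[ 66. 416.]]
[[ 21. 281.]]
```

View pics/t3c.png

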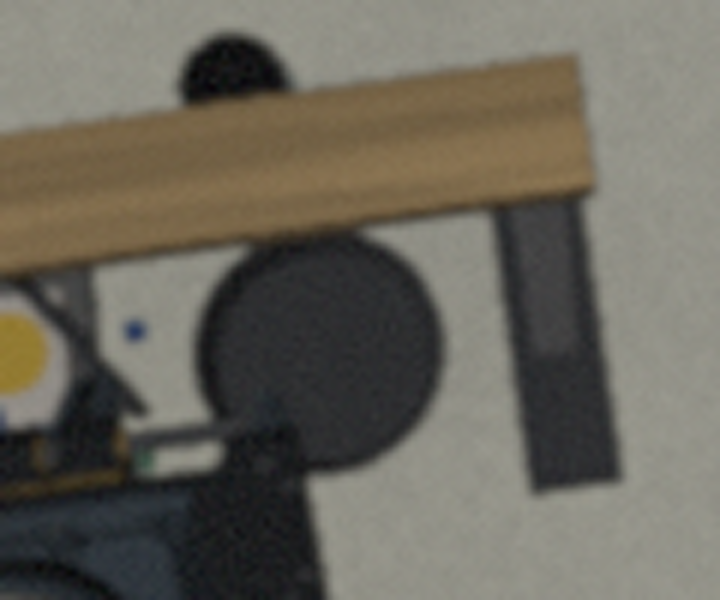

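View pics/s3.png

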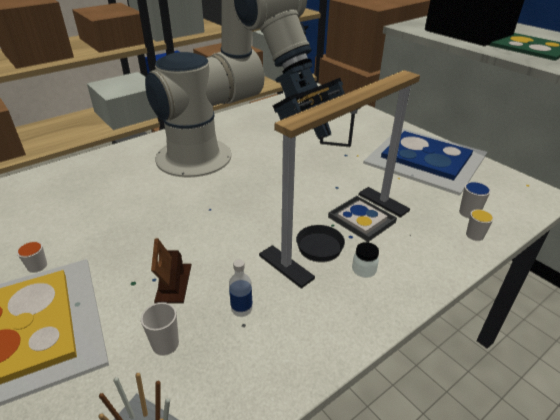

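Both pictures show the fingertips about 29 mm further back along the tool than the stated tip_reach implies. That also explains why the hook only got to 34°. I'll trust the images, back off, reach deeper and push again.

```bash
python3 -c "
from h import *
p,M=st();q=p
for t in [fw(-56,6,.277),fw(-41,6,.2515),fw(-43,-9,.2515),fw(-31,-28,.2515),fw(-5,-42,.2515)]: print((M.T@(np.array(t)-q)*1e3).round(1));q=np.array(t)"
```

```text
t 10.47 p [580.8  92.6 277.1] q [  2.3   7.2 108.4   3.1  28.9 -94.7] F [-0.2  0.1 -0.2] open 0.7
tilt 35.57 toward 4.9 zyaw 4.8 z elev 35.6 y elev 0.04
[-4.1 33.7 -6.1]
[29.5  0.1 -2.6]
[ -1.1 -15.   -1.6]
[  7.  -18.9   9.8]
[ 15.2 -13.9  21.2]
```

Emit:
apply_moves:
  targets: [-2,17,-3,0,0,-2,17,-3,0,0,15,0,-1,0,0,15,0,-1,0,0,0,-8,-1,0,0,0,-7,0,0,0,0,0,0,0,0]

```text
time: 11.35
ee_pos: [0.5872, 0.1115, 0.2484]
tcp_rot: [0.1, 54.6, 4.8]
wrist_force: [0.5, 1.1, 0.0]
opening: 0.0006
```

Emit:
apply_moves:
  targets: [2,-6,3,0,0,2,-6,3,0,0,3,-7,4,0,0,5,-5,7,0,0,0,0,0,0,0]

```text
time: 11.98
ee_pos: [0.6104, 0.0897, 0.2493]
tcp_rot: [0.1, 54.5, 4.9]
wrist_force: [0.4, -0.8, -0.8]
opening: 0.0004
```

```bash
python3 -c "
from h import *
p,M=st();print(wf(p))
cv2.imwrite('pics/s4.png',ctrl.snapshot('scene')[:,:,::-1]);crop('pics/s4.png','pics/s4c.png',280,60,120,100,6)"
```

```text
t 11.97 p [610.4  89.7 249.3] q [  1.7  11.9 107.6   4.3  25.2 -96.4] F [ 0.4 -0.8 -0.8] open 0.4
tilt 35.46 toward 4.9 zyaw 4.8 z elev 35.5 y elev 0.04
[-19.7 -33.2 249.3]
```

View pics/s4c.png

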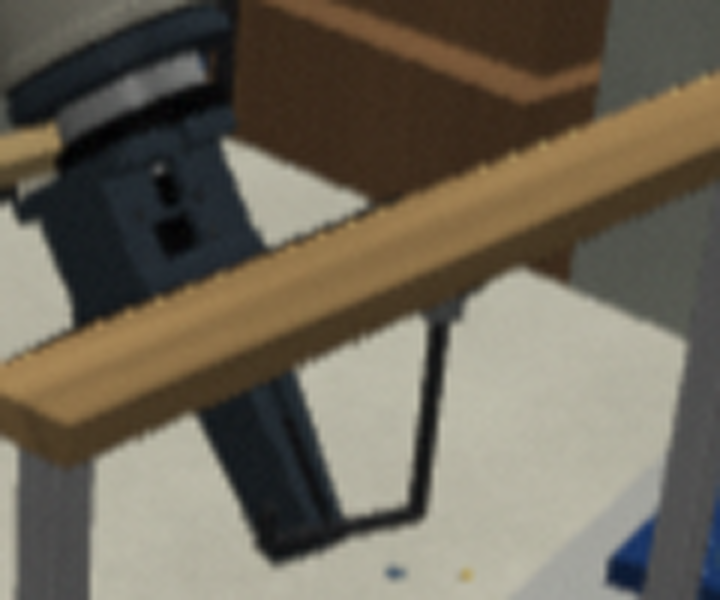

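```bash
python3 -c "
from h import *
for uv in((272,553),(262,530)):
  f=wf(onz('scene',[280+uv[0]/6-.4,60+uv[1]/6-.4],.28 if uv[0]==272 else .295)[0]);print(f,np.degrees(np.arctan2(-f[1],-f[0])))
print(((proj('scene',[fw(-70*np.cos(a),-70*np.sin(a),.28) for a in np.radians([55,60,65,70,80,90])])-[280,60])*6).round())
"
```

```text
[-17.6 -68.3 280. ] 75.55000465627474
[-15.5 -78.1 295. ] 78.77474103012071
[[247. 521.]
 [251. 529.]
 [256. 536.]
 [262. 543.]
 [279. 556.]
 [300. 568.]]
```

The hook is at about 76°, with its tip at crop (272,553). A little more will aim it at the pan.

Emit:
apply_moves:
  targets: [5,-2,5,0,0,4,-2,5,0,0,4,-1,5,0,0,0,0,0,0,0]

```text
time: 12.52
ee_pos: [0.6303, 0.0869, 0.2474]
tcp_rot: [0.1, 54.5, 4.9]
wrist_force: [1.0, 0.9, -0.1]
opening: 0.0008
```

```bash
python3 -c "
from h import *
p,M=st();print(wf(p))
cv2.imwrite('pics/s5.png',ctrl.snapshot('scene')[:,:,::-1]);crop('pics/s5.png','pics/s5c.png',280,60,120,100,6)"
```

```text
t 12.53 p [630.3  86.9 247.4] q [  1.2  13.6 105.5   4.9  25.6 -97.4] F [ 1.   0.9 -0.1] open 0.8
tilt 35.46 toward 4.9 zyaw 4.8 z elev 35.5 y elev 0.04
[-1.000e-01 -3.780e+01  2.474e+02]
```

View pics/s5c.png

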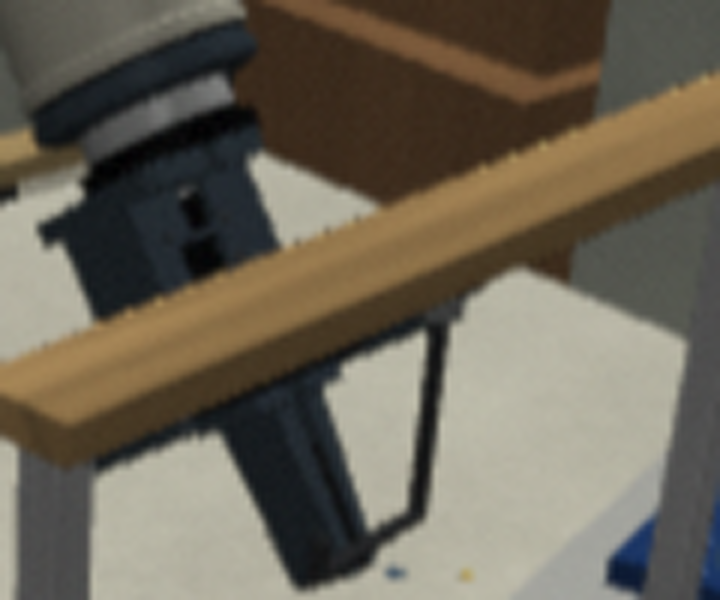

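Emit:
apply_moves:
  targets: [-8,0,-15,0,0,-40,0,-10,0,0,-55,0,0,0,0,-55,0,0,0,0,0,0,0,0,0]

```text
time: 13.2
ee_pos: [0.5181, 0.0773, 0.3662]
tcp_rot: [0.0, 54.1, 4.8]
wrist_force: [-0.2, 0.9, 0.0]
opening: 0.0005
```

```bash
python3 -c "
from h import *
p,M=st();print(wf(p))
cv2.imwrite('pics/s6.png',ctrl.snapshot('scene')[:,:,::-1]);crop('pics/s6.png','pics/s6c.png',280,60,120,100,6)
print(((proj('scene',[fw(-70*np.cos(a),-70*np.sin(a),.28) for a in np.radians([80,85,90,95,100,105])])-[280,60])*6).round())
cv2.imwrite('pics/t6.png',ctrl.snapshot('top')[:,:,::-1])"
```

```text
t 13.2 p [518.1  77.3 366.2] q [-1.000e-01 -5.100e+00  1.057e+02  4.200e+00  4.360e+01 -9.700e+01] F [-0.2  0.9  0. ] open 0.5
tilt 35.89 toward 4.8 zyaw 4.8 z elev 35.9 y elev 0.0
[-112.7  -37.3  366.2]
[[279. 556.]
 [289. 562.]
 [300. 568.]
 [312. 574.]
 [325. 579.]
 [338. 583.]]
```

View pics/s6c.png

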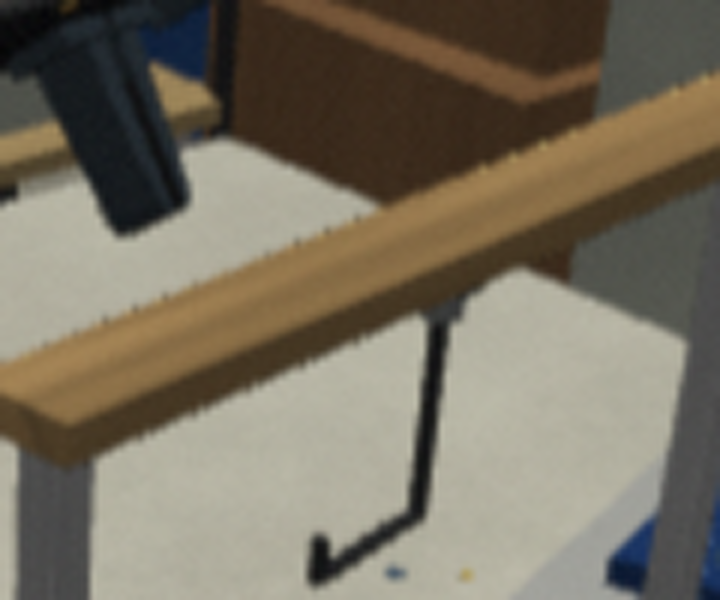

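```bash
python3 -c "
from h import *
p,M=st()
for t in(.014,0,-.01,-.015,-.02): print(t,[((proj('scene',p+M@[t,y,z])-[280,60])*6).round().tolist() for y,z in((-.013,.016),(.013,.016),(-.013,-.016),(.013,-.016),(0,0))])"
```

```text
t 13.3 p [518.3  77.3 362.3] q [-1.000e-01 -4.700e+00  1.059e+02  4.200e+00  4.350e+01 -9.710e+01] F [-0.1 -0.1 -0.5] open 0.6
tilt 35.55 toward 4.9 zyaw 4.8 z elev 35.6 y elev 0.03
0.014 [[[178.0, 294.0]], [[223.0, 276.0]], [[131.0, 317.0]], [[175.0, 299.0]], [[177.0, 297.0]]]
0 [[[165.0, 262.0]], [[210.0, 244.0]], [[118.0, 285.0]], [[162.0, 268.0]], [[164.0, 265.0]]]
-0.01 [[[156.0, 238.0]], [[201.0, 221.0]], [[109.0, 262.0]], [[153.0, 245.0]], [[155.0, 242.0]]]
-0.015 [[[151.0, 226.0]], [[196.0, 209.0]], [[104.0, 250.0]], [[149.0, 234.0]], [[150.0, 230.0]]]
-0.02 [[[147.0, 214.0]], [[192.0, 198.0]], [[100.0, 239.0]], [[144.0, 222.0]], [[145.0, 218.0]]]
```

```bash
python3 -c "
from ik import *
for T in(20,10,5,0):
  for z in(0.02,.05,.08,.12):
    print(T,z,[(r,ikp(r,z,T).tolist() if ikp(r,z,T) is not None else None) for r in(.15,.2,.25,.3,.35)])"
```

```text
20 0.02 [(0.15, None), (0.2, None), (0.25, None), (0.3, [42.2, 155.0, -37.3]), (0.35, [33.5, 144.6, -18.1])]
20 0.05 [(0.15, None), (0.2, None), (0.25, None), (0.3, [27.7, 150.1, -17.9]), (0.35, [25.0, 142.0, -7.0])]
20 0.08 [(0.15, None), (0.2, None), (0.25, [18.2, 153.7, -11.9]), (0.3, [16.7, 145.9, -2.6]), (0.35, [17.5, 139.1, 3.4])]
20 0.12 [(0.15, [-11.6, 153.5, 18.1]), (0.2, [-3.6, 150.4, 13.2]), (0.25, [1.5, 145.8, 12.7]), (0.3, [5.5, 140.5, 14.0]), (0.35, [9.0, 135.0, 16.1])]
10 0.02 [(0.15, None), (0.2, None), (0.25, [31.7, 149.7, -11.5]), (0.3, [28.3, 141.3, 0.4]), (0.35, [27.7, 134.0, 8.2])]
10 0.05 [(0.15, None), (0.2, [24.7, 154.6, -9.4]), (0.25, [21.0, 145.9, 3.2]), (0.3, [20.9, 138.8, 10.4]), (0.35, [22.0, 132.0, 16.0])]
10 0.08 [(0.15, [9.9, 155.4, 4.7]), (0.2, [10.3, 148.5, 11.2]), (0.25, [12.1, 142.1, 15.7]), (0.3, [14.3, 135.9, 19.8]), (0.35, [16.7, 129.7, 23.5])]
10 0.12 [(0.15, [-7.9, 146.1, 31.7]), (0.2, [-1.9, 142.0, 29.9]), (0.25, [2.8, 137.2, 30.0]), (0.3, [6.8, 131.9, 31.3]), (0.35, [10.5, 126.3, 33.2])]
5 0.02 [(0.15, None), (0.2, [32.9, 152.9, -10.8]), (0.
[... 429 characters left out ...]
, 138.5, 36.3]), (0.25, [4.7, 133.4, 36.9]), (0.3, [8.6, 128.0, 38.5]), (0.35, [12.2, 122.3, 40.6])]
0 0.02 [(0.15, [38.0, 157.7, -15.7]), (0.2, [28.4, 146.6, 5.1]), (0.25, [26.6, 138.8, 14.5]), (0.3, [26.8, 131.8, 21.4]), (0.35, [27.9, 124.9, 27.2])]
0 0.05 [(0.15, [20.3, 150.8, 8.9]), (0.2, [19.1, 143.2, 17.6]), (0.25, [19.9, 136.4, 23.7]), (0.3, [21.5, 129.8, 28.7]), (0.35, [23.4, 123.3, 33.3])]
0 0.08 [(0.15, [8.9, 145.8, 25.3]), (0.2, [11.3, 139.8, 28.9]), (0.25, [13.9, 133.7, 32.4]), (0.3, [16.6, 127.6, 35.9]), (0.35, [19.3, 121.3, 39.4])]
0 0.12 [(0.15, [-1.8, 140.0, 41.8]), (0.2, [2.9, 135.1, 42.0]), (0.25, [7.0, 129.8, 43.2]), (0.3, [10.7, 124.2, 45.1]), (0.35, [14.2, 118.4, 47.4])]
```

The hook tip at crop (318,577) puts the hook at about 98°, some 21 mm from the pan's centre. To pick from the holder I need the tool upright again, so I'll use the inner, low limit near the base to untilt.

```bash
python3 -c "
from h import *
go([.34,.09,.26]);p,M=st();print((M.T@[0,0,-50]).round(),(M.T@[-40,-3,0]).round())"
```

```text
t 13.3 p [518.3  77.3 362.3] q [-1.000e-01 -4.700e+00  1.059e+02  4.200e+00  4.350e+01 -9.710e+01] F [-0.1 -0.1 -0.5] open 0.6
tilt 35.55 toward 4.9 zyaw 4.8 z elev 35.6 y elev 0.03
rows 4 each [ -4.9   6.9 -50.8] total [ -19.5   27.6 -203.1]
t 13.3 p [518.3  77.3 362.3] q [-1.000e-01 -4.700e+00  1.059e+02  4.200e+00  4.350e+01 -9.710e+01] F [-0.1 -0.1 -0.5] open 0.6
tilt 35.55 toward 4.9 zyaw 4.8 z elev 35.6 y elev 0.03
[ 41.  -0. -29.] [-23.   0. -33.]
```

Emit:
apply_moves:
  targets: [-5,7,-51,0,0,-5,7,-51,0,0,-5,7,-51,0,0,-5,7,-51,0,0,33,0,-23,0,0,33,0,-23,0,0,33,0,-23,0,0,0,0,0,0,0]

```text
time: 14.3
ee_pos: [0.3368, 0.0939, 0.1776]
tcp_rot: [-0.5, 56.3, 4.3]
wrist_force: [-0.0, 0.3, 0.8]
opening: 0.0005
```

```bash
python3 -c "
from h import *
p,M=st();print((M.T@[0,0,-30]).round(),(M.T@[-30,-3,0]).round())"
```

```text
t 14.3 p [336.8  93.9 177.6] q [  7.9  -1.4 141.3 -16.9   6.8 -70.8] F [-0.   0.3  0.8] open 0.5
tilt 33.71 toward 4.3 zyaw 4.9 z elev 33.7 y elev -0.27
[ 25.   0. -17.] [-17.  -1. -25.]
```

Emit:
apply_moves:
  targets: [25,0,-17,0,0,25,0,-17,0,0,25,0,-17,0,0]

```text
time: 14.68
ee_pos: [0.3324, 0.096, 0.1604]
tcp_rot: [-2.7, 57.7, 1.5]
wrist_force: [0.5, 0.3, -0.5]
opening: 0.0004
```

```bash
python3 -c "
from h import *
p,M=st();print((M.T@[0,0,-30]).round(),(M.T@[-30,-3,0]).round())"
```

```text
t 14.68 p [332.4  96.  160.4] q [ 12.3   2.5 142.1 -58.2   6.8 -25.5] F [ 0.5  0.3 -0.5] open 0.4
tilt 32.27 toward 1.5 zyaw 4.7 z elev 32.2 y elev -1.45
[ 25.   1. -16.] [-16.  -1. -26.]
```

```bash
python3 -c "
from h import *
go([.345,.075,.215],3)"
```

```text
t 14.68 p [332.4  96.  160.4] q [ 12.3   2.5 142.1 -58.2   6.8 -25.5] F [ 0.5  0.3 -0.5] open 0.4
tilt 32.27 toward 1.5 zyaw 4.7 z elev 32.2 y elev -1.45
rows 3 each [-13.3  -7.7  12.8] total [-39.8 -23.2  38.3]
```

Emit:
apply_moves:
  targets: [-13,-8,13,0,0,-13,-8,13,0,0,-13,-8,13,0,0,0,0,0,0,0]

```text
time: 15.18
ee_pos: [0.3438, 0.0741, 0.1945]
tcp_rot: [-4.7, 57.2, -1.2]
wrist_force: [-0.0, 0.4, 0.3]
opening: 0.0002
```

```bash
python3 -c "
from h import *
p,M=st();print((M.T@[0,0,-30]).round(),(M.T@[-30,-3,0]).round(),(M.T@[0,-30,0]).round())"
```

```text
t 15.18 p [343.8  74.1 194.5] q [  7.1  -4.6 137.5 -17.2  15.2 -71.1] F [-0.   0.4  0.3] open 0.2
tilt 32.79 toward -1.2 zyaw 4.4 z elev 32.7 y elev -2.54
[ 25.   1. -16.] [-16.  -2. -25.] [  0. -30.  -2.]
```

Emit:
apply_moves:
  targets: [0,-18,-1,0,0,0,-18,-1,0,0,0,0,0,0,0]

```text
time: 15.55
ee_pos: [0.3417, 0.0456, 0.1924]
tcp_rot: [-4.9, 57.7, -1.5]
wrist_force: [0.3, -0.9, -0.4]
opening: 0.0004
```

```bash
python3 -c "
from h import *
p,M=st();print((M.T@[0,0,-30]).round(),(M.T@[-30,-3,0]).round(),(M.T@[0,-30,0]).round())"
```

```text
t 15.55 p [341.7  45.6 192.4] q [  -3.6   -5.9  138.5    4.3   15.  -100.7] F [ 0.3 -0.9 -0.4] open 0.4
tilt 32.33 toward -1.5 zyaw 4.2 z elev 32.2 y elev -2.59
[ 25.   1. -16.] [-16.  -2. -26.] [  0. -30.  -2.]
```

Emit:
apply_moves:
  targets: [17,5,-11,0,0,25,1,-16,0,0,25,1,-16,0,0,25,1,-16,0,0]

```text
time: 16.05
ee_pos: [0.337, 0.0447, 0.1506]
tcp_rot: [-2.9, 60.4, 1.0]
wrist_force: [0.5, 0.2, 0.3]
opening: 0.0005
```

```bash
python3 -c "
from h import *
p,M=st();print((M.T@[0,0,-30]).round(),(M.T@[-30,-3,0]).round(),(M.T@[0,-30,0]).round())"
```

```text
t 16.05 p [337.   44.7 150.6] q [  -6.8    2.5  142.6   34.3    6.8 -133.7] F [0.5 0.2 0.3] open 0.5
tilt 29.59 toward 1.0 zyaw 4.3 z elev 29.5 y elev -1.41
[ 26.   1. -15.] [-15.  -1. -26.] [ -0. -30.  -2.]
```

```bash
python3 -c "
from h import *
for uv in((2,148),(120,112),(240,85),(330,85),(400,117),(470,145),(555,182),(2,60),(2,75)): print(uv,onz('scene',uv,0)[0].round(2))
for P in([-.35,-.6,.65],[-.35,-.6,0],[-.2,-.7,.6],[-.35,.6,.65],[-.2,.65,.65]): print(P,proj('scene',P).round())"
```

```text
(2, 148) [-0.49 -0.54  0.  ]
(120, 112) [-0.53 -0.07  0.  ]
(240, 85) [-0.48  0.52 -0.  ]
(330, 85) [-0.21  0.88  0.  ]
(400, 117) [0.24 0.86 0.  ]
(470, 145) [0.56 0.88 0.  ]
(555, 182) [0.88 0.88 0.  ]
(2, 60) [-1.59 -0.33 -0.  ]
(2, 75) [-1.33 -0.38  0.  ]
[-0.35, -0.6, 0.65] [[-106.  -46.]]
[-0.35, -0.6, 0] [[ -8. 169.]]
[-0.2, -0.7, 0.6] [[-144.  -11.]]
[-0.35, 0.6, 0.65] [[267. -71.]]
[-0.2, 0.65, 0.65] [[302. -69.]]
```

View pics/s6.png

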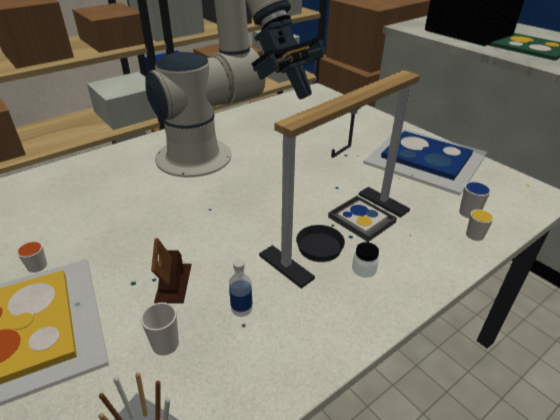

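The table behind the robot is clear (its edge is near x = -0.5). The inner limit works but slowly, so I'll cancel the sideways part of the tilt by pressing out at azimuth about -115°. First I need a half turn to recentre joint 6.

Emit:
apply_moves:
  targets: [-20,0,0,0,0,-20,0,0,0.185,0,-8,0,0,0.185,0,-8,0,0,0.185,0,-8,0,0,0.185,0,-8,0,0,0.185,0,-8,0,0,0.185,0,-8,0,0,0.185,0]

```text
time: 17.05
ee_pos: [0.2944, 0.0435, 0.2257]
tcp_rot: [71.1, 60.4, 0.8]
wrist_force: [-0.6, 0.3, -0.0]
opening: 0.0004
```

Emit:
apply_moves:
  targets: [-4,0,0,0.185,0,-4,0,0,0.185,0,-4,0,0,0.185,0,-4,0,0,0.185,0,-4,0,0,0.185,0,-4,0,0,0.185,0,-4,0,0,0.185,0,-4,0,0,0.185,0]

```text
time: 18.05
ee_pos: [0.2786, 0.0429, 0.2532]
tcp_rot: [155.9, 60.4, 0.8]
wrist_force: [0.7, -0.2, 0.2]
opening: 0.0002
```

```bash
python3 -c "
from h import *
p,M=st();go([.33,-.33,.40])"
```

```text
t 18.05 p [278.6  42.9 253.2] q [-11.9 -24.2 131.7   9.   43.8  48.3] F [ 0.7 -0.2  0.2] open 0.2
tilt 29.62 toward 0.8 zyaw -152.0 z elev -26.8 y elev 11.65
t 18.05 p [278.6  42.9 253.2] q [-11.9 -24.2 131.7   9.   43.8  48.3] F [ 0.7 -0.2  0.2] open 0.2
tilt 29.62 toward 0.8 zyaw -152.0 z elev -26.8 y elev 11.65
rows 7 each [-14.9  55.3   7.1] total [-104.6  387.1   49.4]
```

Emit:
apply_moves:
  targets: [-15,55,7,0,0,-15,55,7,0,0,-15,55,7,0,0,-15,55,7,0,0,-15,55,7,0,0,-15,55,7,0,0,-15,55,7,0,0]

```text
time: 18.92
ee_pos: [0.3121, -0.2116, 0.3449]
tcp_rot: [155.8, 63.1, -0.2]
wrist_force: [1.8, 0.1, -0.3]
opening: 0.0007
```

```bash
python3 -c "
from h import *
p,M=st();go([-.20,-.45,.50])"
```

```text
t 18.93 p [ 312.1 -211.6  344.9] q [-68.8 -11.1 109.   26.1  73.4  -8.4] F [ 1.8  0.1 -0.3] open 0.7
tilt 26.88 toward -0.2 zyaw -153.5 z elev -24.4 y elev 10.67
t 18.93 p [ 312.1 -211.6  344.9] q [-68.8 -11.1 109.   26.1  73.4  -8.4] F [ 1.8  0.1 -0.3] open 0.7
tilt 26.88 toward -0.2 zyaw -153.5 z elev -24.4 y elev 10.67
rows 11 each [-33.6   5.6  40.9] total [-369.5   61.3  450.4]
```

Emit:
apply_moves:
  targets: [-34,6,41,0,0,-34,6,41,0,0,-34,6,41,0,0,-34,6,41,0,0,-34,6,41,0,0,-34,6,41,0,0,-34,6,41,0,0,-34,6,41,0,0]

```text
time: 19.92
ee_pos: [-0.0413, -0.3809, 0.4531]
tcp_rot: [156.7, 63.2, 0.5]
wrist_force: [0.9, -0.0, 0.7]
opening: 0.0004
```

```bash
python3 -c "
from h import *
p,M=st();d=np.array([np.cos(np.radians(-115)),np.sin(np.radians(-115)),0.0]);print((M.T@d*58).round());go(d*.75+[0,0,.5])"
```

```text
t 19.93 p [ -41.3 -380.9  453.1] q [-126.3    3.4   79.8   22.9  112.   -54.3] F [ 0.9 -0.   0.7] open 0.4
tilt 26.83 toward 0.5 zyaw -153.7 z elev -24.5 y elev 10.27
[-11.  39.  41.]
t 19.93 p [ -41.3 -380.9  453.1] q [-126.3    3.4   79.8   22.9  112.   -54.3] F [ 0.9 -0.   0.7] open 0.4
tilt 26.83 toward 0.5 zyaw -153.7 z elev -24.5 y elev 10.27
rows 8 each [-20.9  22.8  40.7] total [-167.5  182.4  325.9]
```

Emit:
apply_moves:
  targets: [-11,39,41,0,0,-11,39,41,0,0,-11,39,41,0,0,-11,39,41,0,0,-11,39,41,0,0,-11,39,41,0,0,-11,39,41,0,0]

```text
time: 20.8
ee_pos: [-0.1986, -0.7366, 0.4452]
tcp_rot: [155.6, 63.1, -0.9]
wrist_force: [-59.8, -130.5, 93.0]
opening: 0.0003
```

```bash
cat >> h.py <<'E'
def plane(M,yaw=-37.3):
    y=np.radians(yaw);r=np.array([-np.sin(y),np.cos(y),0]);f=np.array([np.cos(y),np.sin(y),0]);x=M[:,0]
    print("off-plane deg",np.degrees(np.arcsin(x@r)).round(2),"tilt in plane",np.degrees(np.arctan2(x@f,-x[2])).round(2))
E
python3 -c "
from h import *
p,M=st();plane(M);d=np.array([np.cos(np.radians(-115)),np.sin(np.radians(-115)),0.1]);print((M.T@d*58).round())"
```

```text
t 20.8 p [-198.6 -736.6  445.2] q [-120.6   45.9   12.6   31.5  131.1  -35. ] F [ -59.8 -130.5   93. ] open 0.3
tilt 26.9 toward -0.9 zyaw -154.0 z elev -24.3 y elev 10.76
off-plane deg 15.58 tilt in plane 22.21
[-16.  41.  39.]
```

The wrist force read about 170 N at the reach stop, pointing outward along the motion. That looks like abrupt braking at the limit rather than contact. I'll check it at rest and go gently from here.

Emit:
apply_moves:
  targets: [0,0,0,0,0]

```text
time: 20.92
ee_pos: [-0.1985, -0.7358, 0.437]
tcp_rot: [157.4, 62.7, 0.7]
wrist_force: [-0.2, -0.2, -0.1]
opening: 0.0009
```

```bash
python3 -c "
from h import *
p,M=st();plane(M);d=np.array([np.cos(np.radians(-115)),np.sin(np.radians(-115)),0.1]);print((M.T@d*15).round(1))"
```

```text
t 20.93 p [-198.5 -735.8  437. ] q [-120.6   46.3   13.1   31.4  131.2  -35.1] F [-0.2 -0.2 -0.1] open 0.9
tilt 27.34 toward 0.7 zyaw -154.2 z elev -25.1 y elev 10.16
off-plane deg 16.44 tilt in plane 22.16
[-4.3 10.5  9.9]
```

Emit:
apply_moves:
  targets: [-8,21,20,0,0,-8,21,20,0,0,-8,21,20,0,0]

```text
time: 21.3
ee_pos: [-0.2104, -0.7667, 0.4242]
tcp_rot: [148.4, 63.2, -8.1]
wrist_force: [-0.2, -0.6, -0.1]
opening: 0.0007
```

```bash
python3 -c "
from h import *
p,M=st();plane(M);d=np.array([np.cos(np.radians(-120)),np.sin(np.radians(-120)),0.15]);print((M.T@d*58).round(1))"
```

```text
t 21.3 p [-210.4 -766.7  424.2] q [-120.8   47.3   12.6   31.2  126.8  -36.8] F [-0.2 -0.6 -0.1] open 0.7
tilt 26.77 toward -8.1 zyaw -153.5 z elev -22.6 y elev 13.66
off-plane deg 12.69 tilt in plane 23.77
[-17.5  37.8  41.3]
```

Emit:
apply_moves:
  targets: [-13,29,32,0,0,-13,29,32,0,0,-13,29,32,0,0,-13,29,32,0,0,-13,29,32,0,0]

```text
time: 21.92
ee_pos: [-0.2566, -0.8264, 0.3801]
tcp_rot: [133.0, 62.5, -25.3]
wrist_force: [-0.3, 0.6, 0.1]
opening: 0.0004
```

```bash
python3 -c "
from h import *
p,M=st();plane(M);d=np.array([np.cos(np.radians(-120)),np.sin(np.radians(-120)),0.1]);print((M.T@d*45).round(1))"
```

```text
t 21.93 p [-256.6 -826.4  380.1] q [-122.5   50.4   12.6   30.9  117.   -39.9] F [-0.3  0.6  0.1] open 0.4
tilt 27.5 toward -25.3 zyaw -154.9 z elev -18.4 y elev 19.74
off-plane deg 5.5 tilt in plane 26.99
[-5.7 29.7 33.6]
```

Emit:
apply_moves:
  targets: [-9,30,33,0,0,-9,30,33,0,0,-9,30,33,0,0,-5,20,22,0,0]

```text
time: 22.42
ee_pos: [-0.2894, -0.8689, 0.3568]
tcp_rot: [121.8, 60.8, -38.0]
wrist_force: [-0.1, 0.2, -0.6]
opening: 0.0009
```

```bash
python3 -c "
from h import *
p,M=st();plane(M)"
```

```text
t 22.43 p [-289.4 -868.9  356.8] q [-123.5   52.3   12.7   31.   109.6  -41.6] F [-0.1  0.2 -0.6] open 0.9
tilt 29.15 toward -38.0 zyaw -156.5 z elev -14.9 y elev 24.45
off-plane deg -0.35 tilt in plane 29.15
```

```bash
cat >> h.py <<'E'
def path(wps,turn,step=55,tr=.18):
    p,M=st();rows=[];left=turn
    pts=[];q=p
    for w in wps:
        w=np.array(w);n=int(np.ceil(np.linalg.norm(w-q)*1e3/step))
        for i in range(n): pts.append((w-q)/n)
        q=w
    for d in pts:
        a=np.clip(left,-tr,tr);left-=a
        rows.append(np.r_[np.round(M.T@d*1e3),round(a,2)]);M=M@R.from_euler('x',a).as_matrix()
    for r in rows: print(r.tolist())
    print("turn left",left)
E
python3 -c "
from h import *
path([[-.15,-.57,.42],[.10,-.52,.42],[.33,-.30,.42]],-2.126)"
```

```text
t 22.43 p [-289.4 -868.9  356.8] q [-123.5   52.3   12.7   31.   109.6  -41.6] F [-0.1  0.2 -0.6] open 0.9
tilt 29.15 toward -38.0 zyaw -156.5 z elev -14.9 y elev 24.45
[-13.0, -28.0, -36.0, -0.18]
[-13.0, -21.0, -41.0, -0.18]
[-13.0, -14.0, -44.0, -0.18]
[-13.0, -6.0, -46.0, -0.18]
[-13.0, 3.0, -46.0, -0.18]
[-13.0, 11.0, -45.0, -0.18]
[-13.0, 19.0, -42.0, -0.18]
[16.0, 47.0, -11.0, -0.18]
[16.0, 48.0, -2.0, -0.18]
[16.0, 48.0, 7.0, -0.18]
[16.0, 46.0, 15.0, -0.18]
[16.0, 42.0, 23.0, -0.15]
[4.0, 52.0, 7.0, 0.0]
[4.0, 52.0, 7.0, 0.0]
[4.0, 52.0, 7.0, 0.0]
[4.0, 52.0, 7.0, 0.0]
[4.0, 52.0, 7.0, 0.0]
[4.0, 52.0, 7.0, 0.0]
turn left 0.0
```

Emit:
apply_moves:
  targets: [-13,-28,-36,-0.18,0,-13,-21,-41,-0.18,0,-13,-14,-44,-0.18,0,-13,-6,-46,-0.18,0,-13,3,-46,-0.18,0,-13,11,-45,-0.18,0,-13,19,-42,-0.18,0,16,47,-11,-0.18,0]

```text
time: 23.42
ee_pos: [-0.099, -0.5655, 0.4239]
tcp_rot: [39.7, 60.9, -38.3]
wrist_force: [0.4, -0.4, 0.8]
opening: 0.0003
```

Emit:
apply_moves:
  targets: [16,48,-2,-0.18,45,16,48,7,-0.18,45,16,46,15,-0.18,45,16,42,23,-0.15,45,4,52,7,0,45,4,52,7,0,45,4,52,7,0,45,4,52,7,0,45]

```text
time: 24.42
ee_pos: [0.2573, -0.3864, 0.4266]
tcp_rot: [0.7, 60.8, -38.0]
wrist_force: [0.6, -0.9, -0.6]
opening: 0.0451
```

```bash
python3 -c "
from h import *
p,M=st();plane(M);print(p)"
```

```text
t 24.43 p [ 257.3 -386.4  426.6] q [ -78.7   -9.3   96.4   19.7   71.  -132.8] F [ 0.6 -0.9 -0.6] open 45.1
tilt 29.24 toward -38.0 zyaw -38.9 z elev 29.2 y elev 0.36
off-plane deg -0.35 tilt in plane 29.24
[ 0.25730609 -0.38639098  0.42658905]
```

```bash
cat >> h.py <<'E'
RX,RY,RA=.5266,-.3473,np.radians(-37.3)
def rw(h,y,v): c,s=np.cos(RA),np.sin(RA);return np.array([RX+(h*c-y*s)/1e3,RY+(h*s+y*c)/1e3,v/1e3])
def wr(p): c,s=np.cos(RA),np.sin(RA);d=(np.array(p[:2])-[RX,RY])*1e3;return np.round([d[0]*c+d[1]*s,-d[0]*s+d[1]*c,p[2]*1e3],1)
E
python3 -c "
from h import *
p,M=st();print(wr(p));go(rw(-52,0,235),7)"
```

```text
t 24.43 p [ 257.3 -386.4  426.6] q [ -78.7   -9.3   96.4   19.7   71.  -132.8] F [ 0.6 -0.9 -0.6] open 45.1
tilt 29.24 toward -38.0 zyaw -38.9 z elev 29.2 y elev 0.36
[-190.5 -194.3  426.6]
t 24.43 p [ 257.3 -386.4  426.6] q [ -78.7   -9.3   96.4   19.7   71.  -132.8] F [ 0.6 -0.9 -0.6] open 45.1
tilt 29.24 toward -38.0 zyaw -38.9 z elev 29.2 y elev 0.36
rows 7 each [33.4 28.   3.2] total [233.7 196.3  22.6]
```

Emit:
apply_moves:
  targets: [33,28,3,0,45,33,28,3,0,45,33,28,3,0,45,33,28,3,0,45,33,28,3,0,45,33,28,3,0,45,33,28,3,0,45,0,0,0,0,45]

```text
time: 25.42
ee_pos: [0.483, -0.3135, 0.2342]
tcp_rot: [0.9, 61.0, -37.7]
wrist_force: [0.0, 0.3, 0.9]
opening: 0.0452
```

```bash
python3 -c "
from h import *
p,M=st();plane(M);print(wr(p));go(rw(-13,0,165))
cv2.imwrite('pics/s7.png',ctrl.snapshot('scene')[:,:,::-1]);crop('pics/s7.png','pics/s7c.png',100,150,150,120,5)
for t in(.014,-.015): print(t,[((proj('scene',p+M@[t,y,0])-[100,150])*5).round().tolist() for y in(-.029,.029)])
"
```

```text
t 25.43 p [ 483.  -313.5  234.2] q [-39.5  10.9 107.7   1.6  32.5 -92. ] F [0.  0.3 0.9] open 45.2
tilt 29.02 toward -37.7 zyaw -38.7 z elev 29.0 y elev 0.43
off-plane deg -0.2 tilt in plane 29.02
[-55.2   0.5 234.2]
t 25.43 p [ 483.  -313.5  234.2] q [-39.5  10.9 107.7   1.6  32.5 -92. ] F [0.  0.3 0.9] open 45.2
tilt 29.02 toward -37.7 zyaw -38.7 z elev 29.0 y elev 0.43
rows 2 each [40.5 -0.1  1.7] total [80.9 -0.1  3.3]
0.014 [[[253.0, 256.0]], [[380.0, 257.0]]]
-0.015 [[[251.0, 192.0]], [[379.0, 193.0]]]
```

View pics/s7c.png

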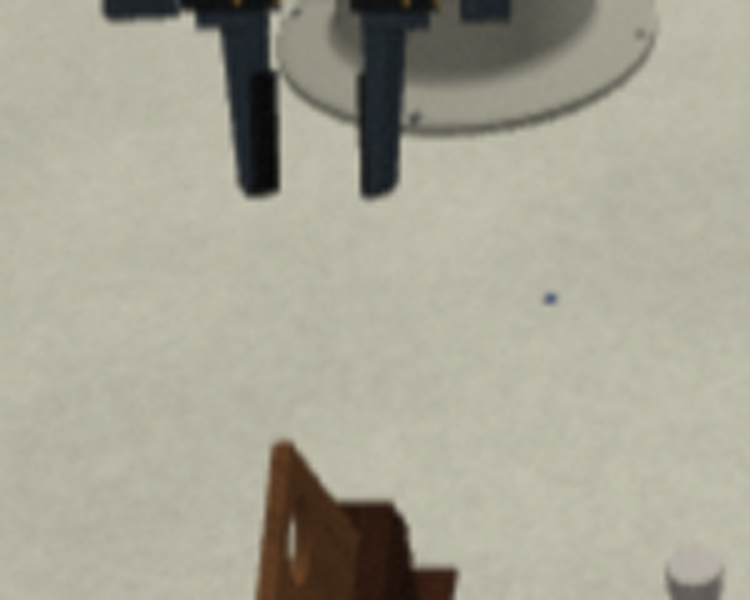

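The fingertips at (260,195) and (378,195) match a tip 15 mm behind the TCP, which confirms the offset. They straddle the spreader's line, so I'll go in.

Emit:
apply_moves:
  targets: [40,0,2,0,45,40,0,2,0,45,40,0,0,0,45,20,0,0,0,45,0,0,0,0,45]

```text
time: 26.1
ee_pos: [0.5379, -0.3598, 0.1154]
tcp_rot: [0.8, 60.9, -37.9]
wrist_force: [-0.4, 0.2, -0.1]
opening: 0.0451
```

```bash
python3 -c "
from h import *
p,M=st();plane(M);print(wr(p));go(rw(35.7,0,77.5))
cv2.imwrite('pics/s8.png',ctrl.snapshot('scene')[:,:,::-1]);crop('pics/s8.png','pics/s8c.png',120,190,120,110,6)
cv2.imwrite('pics/t8.png',ctrl.snapshot('top')[:,:,::-1]);crop('pics/t8.png','pics/t8c.png',310,190,110,100,6)
"
```

```text
t 26.1 p [ 537.9 -359.8  115.4] q [-39.5  27.  107.1   2.6  16.9 -93. ] F [-0.4  0.2 -0.1] open 45.1
tilt 29.11 toward -37.9 zyaw -38.9 z elev 29.1 y elev 0.41
off-plane deg -0.31 tilt in plane 29.11
[ 16.5  -3.1 115.4]
t 26.1 p [ 537.9 -359.8  115.4] q [-39.5  27.  107.1   2.6  16.9 -93. ] F [-0.4  0.2 -0.1] open 45.1
tilt 29.11 toward -37.9 zyaw -38.9 z elev 29.1 y elev 0.41
rows 1 each [42.5  3.3 -1.8] total [42.5  3.3 -1.8]
```

View pics/s8c.png

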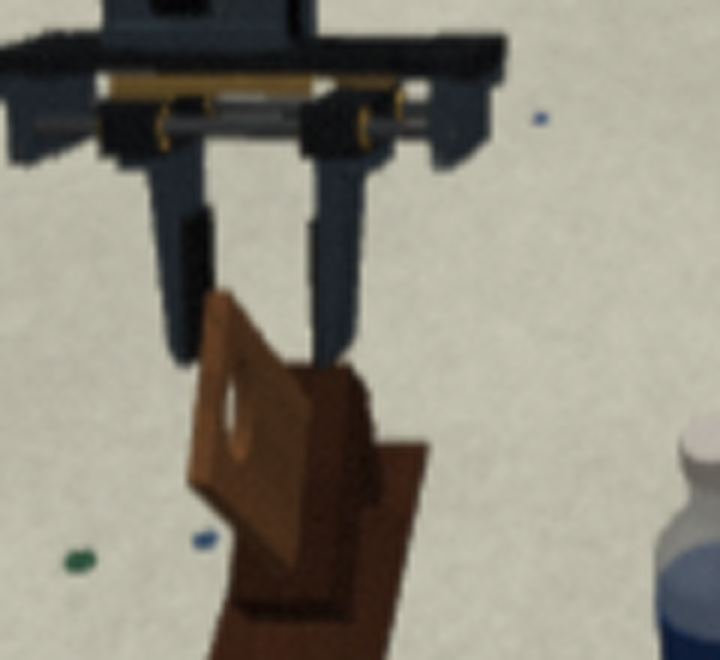

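View pics/t8c.png

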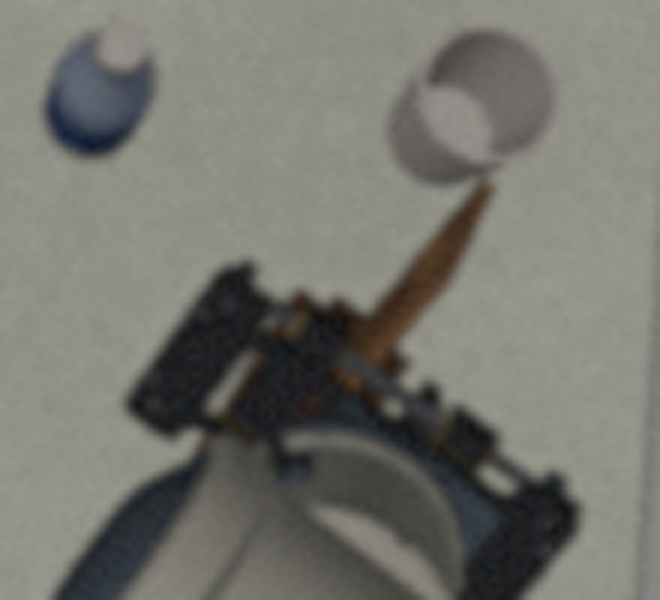

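Emit:
apply_moves:
  targets: [10,3,-2,0,45,12,0,0,0,45,12,0,0,0,45,8,0,0,0,45,0,0,0,0,45]

```text
time: 26.82
ee_pos: [0.555, -0.368, 0.077]
tcp_rot: [0.9, 60.9, -37.9]
wrist_force: [1.3, 0.6, -0.4]
opening: 0.0452
```

```bash
python3 -c "
from h import *
p,M=st();plane(M);print(wr(p));go(rw(35.7,0,77.5))
cv2.imwrite('pics/s9.png',ctrl.snapshot('scene')[:,:,::-1]);crop('pics/s9.png','pics/s9c.png',120,190,120,110,6)
"
```

```text
t 26.82 p [ 555. -368.   77.] q [-39.   31.9 106.2   2.4  12.8 -92.5] F [ 1.3  0.6 -0.4] open 45.2
tilt 29.07 toward -37.9 zyaw -38.8 z elev 29.1 y elev 0.42
off-plane deg -0.27 tilt in plane 29.07
[35.1  0.8 77. ]
t 26.82 p [ 555. -368.   77.] q [-39.   31.9 106.2   2.4  12.8 -92.5] F [ 1.3  0.6 -0.4] open 45.2
tilt 29.07 toward -37.9 zyaw -38.8 z elev 29.1 y elev 0.42
rows 1 each [-0.1 -0.7  0.8] total [-0.1 -0.7  0.8]
```

View pics/s9c.png

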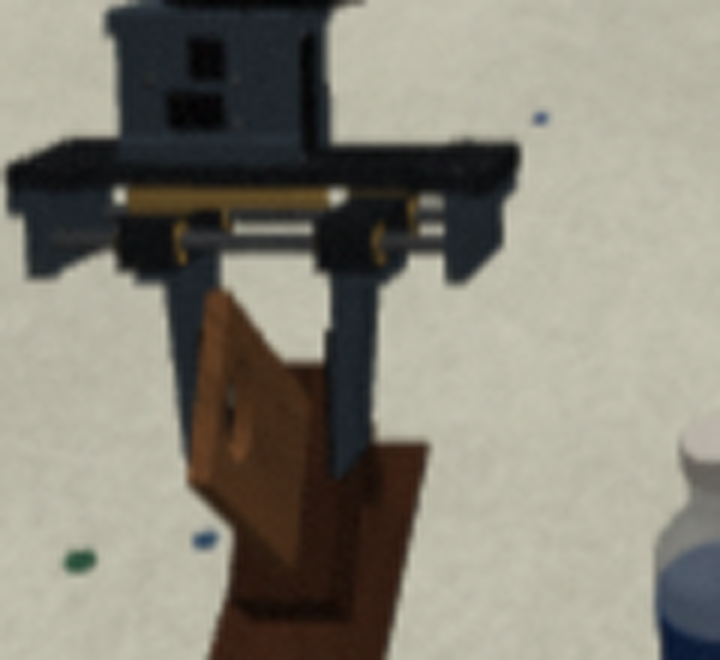

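The fingers straddle the plate, the right tip is at (345,475), and there is no contact force. I'll close gently.

Emit:
apply_moves:
  targets: [0,0,0,0,0,0,0,0,0,0,0,0,0,0,0,0,0,0,0,0]
  force: 15

```text
time: 27.38
ee_pos: [0.555, -0.3681, 0.078]
tcp_rot: [0.8, 60.8, -37.9]
wrist_force: [-4.6, -6.9, -0.3]
opening: 0.0085
```

Emit:
apply_moves:
  targets: [0,0,0,0,0,0,0,0,0,0]
  force: 40

```text
time: 27.62
ee_pos: [0.5545, -0.3686, 0.078]
tcp_rot: [0.7, 60.9, -38.0]
wrist_force: [-9.0, -8.0, 2.4]
opening: 0.0077
```

```bash
python3 -c "
from h import *
p,M=st();d=rw(20,0,34.6)-rw(0,0,0);print((M.T@d*1e3).round(1))
cv2.imwrite('pics/s10.png',ctrl.snapshot('scene')[:,:,::-1]);crop('pics/s10.png','pics/s10c.png',120,190,120,110,6)
"
```

```text
t 27.62 p [ 554.5 -368.6   78. ] q [-39.   31.8 106.2   2.4  12.8 -92.5] F [-9.  -8.   2.4] open 7.7
tilt 29.15 toward -38.0 zyaw -38.8 z elev 29.1 y elev 0.36
[-20.5   0.7  34.3]
```

View pics/s10c.png

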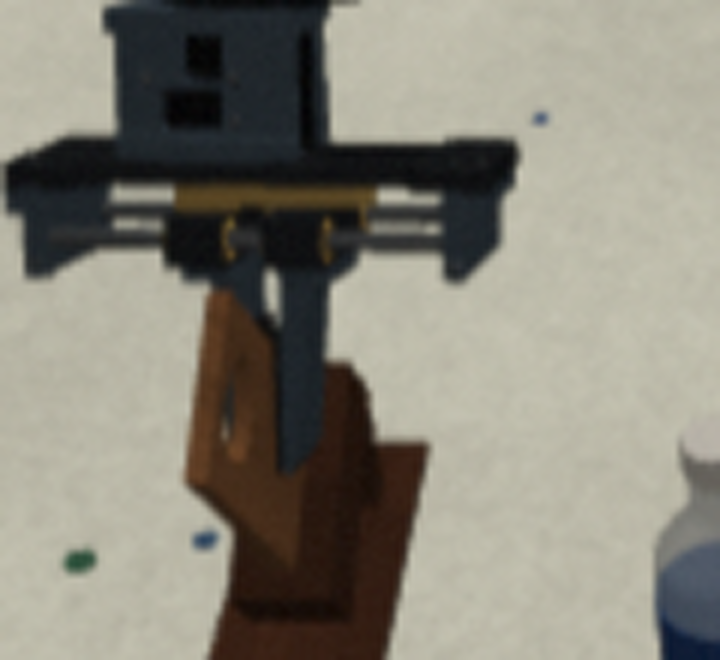

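The grip is on at 7.7 mm opening. I'll slide it out along the slot's lean.

Emit:
apply_moves:
  targets: [-4,-1,7,0,0,-5,0,9,0,0,-5,0,9,0,0,-5,0,9,0,0,-6,0,10,0,0,-6,0,10,0,0]

```text
time: 28.42
ee_pos: [0.5798, -0.3894, 0.1322]
tcp_rot: [0.9, 60.8, -37.9]
wrist_force: [0.3, 0.0, -0.8]
opening: 0.0079
```

```bash
python3 -c "
from h import *
p,M=st();print(wr(p));print((M.T@[0,0,58]).round())
cv2.imwrite('pics/s11.png',ctrl.snapshot('scene')[:,:,::-1]);crop('pics/s11.png','pics/s11c.png',110,170,120,110,6)
"
```

```text
t 28.43 p [ 579.8 -389.4  132.2] q [-39.1  28.4  99.2   1.5  23.2 -91.6] F [ 0.3  0.  -0.8] open 7.9
tilt 29.18 toward -37.9 zyaw -38.8 z elev 29.2 y elev 0.42
[ 67.9  -1.2 132.2]
[-51.   0.  28.]
```

View pics/s11c.png

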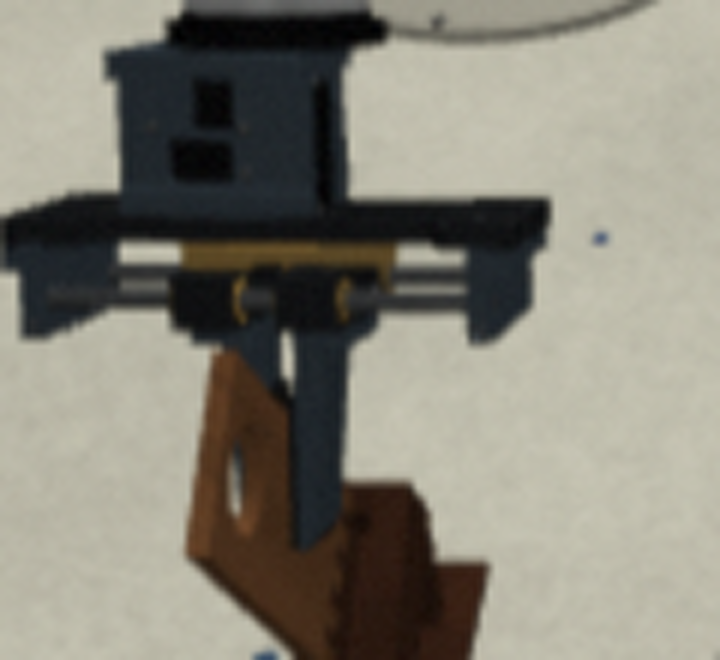

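The spreader is free of the slot. I'll lift it and carry it round to the free left side to turn the tilt toward the frame.

```bash
python3 -c "
from h import *
path([[.57,-.38,.24],[.48,-.31,.40],[.37,.0,.43],[.25,.43,.43]],0)"
```

```text
t 28.48 p [ 580.9 -390.3  133.8] q [-39.1  28.4  99.1   1.5  23.2 -91.6] F [ 0.5 -0.8  1.4] open 7.8
tilt 29.32 toward -37.9 zyaw -38.8 z elev 29.3 y elev 0.42
[-50.0, 1.0, 19.0, 0.0]
[-50.0, 1.0, 19.0, 0.0]
[-49.0, -0.0, -5.0, 0.0]
[-49.0, -0.0, -5.0, 0.0]
[-49.0, -0.0, -5.0, 0.0]
[-49.0, -0.0, -5.0, 0.0]
[-23.0, 25.0, -33.0, 0.0]
[-23.0, 25.0, -33.0, 0.0]
[-23.0, 25.0, -33.0, 0.0]
[-23.0, 25.0, -33.0, 0.0]
[-23.0, 25.0, -33.0, 0.0]
[-23.0, 25.0, -33.0, 0.0]
[-23.0, 25.0, -33.0, 0.0]
[-20.0, 29.0, -35.0, 0.0]
[-20.0, 29.0, -35.0, 0.0]
[-20.0, 29.0, -35.0, 0.0]
[-20.0, 29.0, -35.0, 0.0]
[-20.0, 29.0, -35.0, 0.0]
[-20.0, 29.0, -35.0, 0.0]
[-20.0, 29.0, -35.0, 0.0]
[-20.0, 29.0, -35.0, 0.0]
[-20.0, 29.0, -35.0, 0.0]
turn left 0.0
```

Emit:
apply_moves:
  targets: [-30,0,11,0,0,-50,1,19,0,0,-50,1,10,0,0,-49,0,-5,0,0,-49,0,-5,0,0,-49,0,-5,0,0,-30,10,-15,0,0,-23,25,-33,0,0]

```text
time: 29.48
ee_pos: [0.4595, -0.2491, 0.4105]
tcp_rot: [0.9, 60.7, -37.9]
wrist_force: [0.0, 0.9, -0.7]
opening: 0.0077
```

Emit:
apply_moves:
  targets: [-23,25,-33,0,0,-23,25,-33,0,0,-23,25,-33,0,0,-23,25,-33,0,0,-23,25,-33,0,0,-23,25,-33,0,0,-20,29,-35,0,0,-20,29,-35,0,0]

```text
time: 30.48
ee_pos: [0.3447, 0.0974, 0.4343]
tcp_rot: [1.0, 61.0, -37.7]
wrist_force: [1.2, -0.6, -0.9]
opening: 0.0078
```

```bash
python3 -c "
from h import *
path([[.26,.40,.43]],0)"
```

```text
t 30.48 p [344.7  97.4 434.3] q [ 33.5 -10.5  96.  -27.5  85.  -17.6] F [ 1.2 -0.6 -0.9] open 7.8
tilt 29.02 toward -37.7 zyaw -38.8 z elev 29.0 y elev 0.47
[-20.0, 31.0, -38.0, 0.0]
[-20.0, 31.0, -38.0, 0.0]
[-20.0, 31.0, -38.0, 0.0]
[-20.0, 31.0, -38.0, 0.0]
[-20.0, 31.0, -38.0, 0.0]
[-20.0, 31.0, -38.0, 0.0]
turn left 0.0
```

Emit:
apply_moves:
  targets: [-20,31,-38,0,0,-20,31,-38,0,0,-20,31,-38,0,0,-20,31,-38,0,0,-20,31,-38,0,0,-20,31,-38,0,0]

```text
time: 31.22
ee_pos: [0.2592, 0.404, 0.4297]
tcp_rot: [0.9, 61.0, -37.8]
wrist_force: [0.7, 0.6, -0.1]
opening: 0.0078
```

```bash
python3 -c "
from h import *
p,M=st()
d=np.array([np.cos(np.radians(60)),np.sin(np.radians(60)),0.]);path([d*.78+[0,0,.43]],0,step=50)"
```

```text
t 31.23 p [259.2 404.  429.7] q [ 70.5  12.7  72.9 -28.1 102.7  14.9] F [ 0.7  0.6 -0.1] open 7.8
tilt 28.96 toward -37.8 zyaw -38.8 z elev 29.0 y elev 0.43
t 31.23 p [259.2 404.  429.7] q [ 70.5  12.7  72.9 -28.1 102.7  14.9] F [ 0.7  0.6 -0.1] open 7.8
tilt 28.96 toward -37.8 zyaw -38.8 z elev 29.0 y elev 0.43
[-4.0, 42.0, -8.0, 0.0]
[-4.0, 42.0, -8.0, 0.0]
[-4.0, 42.0, -8.0, 0.0]
[-4.0, 42.0, -8.0, 0.0]
[-4.0, 42.0, -8.0, 0.0]
[-4.0, 42.0, -8.0, 0.0]
[-4.0, 42.0, -8.0, 0.0]
turn left 0.0
```

Emit:
apply_moves:
  targets: [-4,42,-8,0,0,-4,42,-8,0,0,-4,42,-8,0,0,-3,35,-7,0,0,-2,25,-5,0,0,-2,20,-4,0,0,-2,20,-4,0,0]

```text
time: 32.1
ee_pos: [0.3632, 0.6099, 0.4281]
tcp_rot: [0.8, 61.0, -37.9]
wrist_force: [0.3, 0.5, -0.6]
opening: 0.0079
```

```bash
python3 -c "
from h import *
p,M=st()
d=np.array([np.cos(np.radians(60)),np.sin(np.radians(60)),0.1]);print((M.T@d*30).round())"
```

```text
t 32.1 p [363.2 609.9 428.1] q [ 68.3  35.7  36.  -30.5 113.7   5.7] F [ 0.3  0.5 -0.6] open 7.9
tilt 28.96 toward -37.9 zyaw -38.8 z elev 29.0 y elev 0.39
[-5. 30. -3.]
```

Emit:
apply_moves:
  targets: [-3,25,-3,0,0,-3,25,-3,0,0,-3,22,-3,0,0,-3,20,-3,0,0,-2,15,-2,0,0,-2,15,-2,0,0,-2,15,-2,0,0,-3,20,-2,0,0]

```text
time: 33.1
ee_pos: [0.4236, 0.7032, 0.4108]
tcp_rot: [5.7, 61.0, -32.3]
wrist_force: [-0.2, 0.1, -0.6]
opening: 0.0082
```

```bash
python3 -c "
from h import *
p,M=st()
d=np.array([np.cos(np.radians(60)),np.sin(np.radians(60)),0.1]);print((M.T@d*40).round())"
```

```text
t 33.1 p [423.6 703.2 410.8] q [ 67.1  48.7  12.6 -33.3 119.3  -1.4] F [-0.2  0.1 -0.6] open 8.2
tilt 29.04 toward -32.3 zyaw -38.8 z elev 28.9 y elev 2.77
[-4. 40. -3.]
```

Emit:
apply_moves:
  targets: [-5,28,-2,0,0,-7,38,-2,0,0,-8,42,-1,0,0,-8,42,-1,0,0,-8,42,0,0,0,-8,42,0,0,0]

```text
time: 33.85
ee_pos: [0.4839, 0.7577, 0.384]
tcp_rot: [20.6, 59.2, -15.1]
wrist_force: [0.5, 0.2, -0.7]
opening: 0.0074
```

```bash
python3 -c "
from h import *
p,M=st()
d=np.array([np.cos(np.radians(60)),np.sin(np.radians(60)),0.15]);print((M.T@d*44).round())"
```

```text
t 33.85 p [483.9 757.7 384. ] q [ 65.5  50.8  12.6 -32.1 108.   -1.2] F [ 0.5  0.2 -0.7] open 7.4
tilt 30.83 toward -15.1 zyaw -38.8 z elev 28.7 y elev 10.4
[ 0. 44. -3.]
```

Emit:
apply_moves:
  targets: [-5,44,-2,0,0,-5,44,-2,0,0,-5,44,-2,0,0,-5,44,-2,0,0]

```text
time: 34.35
ee_pos: [0.5169, 0.8004, 0.376]
tcp_rot: [30.7, 56.3, -3.2]
wrist_force: [-0.3, 0.2, -0.1]
opening: 0.0079
```

```bash
python3 -c "
from h import *
p,M=st()
d=np.array([np.cos(np.radians(60)),np.sin(np.radians(60)),0.15]);print((M.T@d*44).round())"
```

```text
t 34.35 p [516.9 800.4 376. ] q [ 65.   52.   12.6 -31.5  99.8  -1. ] F [-0.3  0.2 -0.1] open 7.9
tilt 33.66 toward -3.2 zyaw -38.7 z elev 28.5 y elev 16.43
[ 5. 44. -3.]
```

Emit:
apply_moves:
  targets: [0,44,-2,0,0,0,44,-2,0,0,0,38,-2,0,0]

```text
time: 34.72
ee_pos: [0.5401, 0.8312, 0.3715]
tcp_rot: [36.7, 53.7, 4.2]
wrist_force: [-0.7, 0.1, -0.8]
opening: 0.0078
```

```bash
python3 -c "
from h import *
p,M=st();plane(M,5.1)"
```

```text
t 34.73 p [540.1 831.2 371.5] q [ 64.5  52.9  12.7 -31.   93.8  -0.8] F [-0.7  0.1 -0.8] open 7.8
tilt 36.3 toward 4.2 zyaw -38.6 z elev 28.3 y elev 20.74
off-plane deg -0.55 tilt in plane 36.3
```

Tilt is 36.3° toward the frame. I'll level the jaws and carry the spreader to the front of the frame.

```bash
python3 -c "
from h import *
path([[.36,.50,.42],[.34,.05,.42]],-.64,step=55,tr=.16);print(fw(-180,-112,.30))"
```

```text
t 34.73 p [540.1 831.2 371.5] q [ 64.5  52.9  12.7 -31.   93.8  -0.8] F [-0.7  0.1 -0.8] open 7.8
tilt 36.3 toward 4.2 zyaw -38.6 z elev 28.3 y elev 20.74
[-23.0, -48.0, 12.0, -0.16]
[-23.0, -49.0, 4.0, -0.16]
[-23.0, -49.0, -4.0, -0.16]
[-23.0, -48.0, -12.0, -0.16]
[-23.0, -45.0, -19.0, 0.0]
[-23.0, -45.0, -19.0, 0.0]
[-23.0, -45.0, -19.0, 0.0]
[-3.0, -50.0, -5.0, 0.0]
[-3.0, -50.0, -5.0, 0.0]
[-3.0, -50.0, -5.0, 0.0]
[-3.0, -50.0, -5.0, 0.0]
[-3.0, -50.0, -5.0, 0.0]
[-3.0, -50.0, -5.0, 0.0]
[-3.0, -50.0, -5.0, 0.0]
[-3.0, -50.0, -5.0, 0.0]
[-3.0, -50.0, -5.0, 0.0]
turn left 0.0
[np.float64(0.45766876947510293), np.float64(-0.0030575727619656656), 0.3]
```

Emit:
apply_moves:
  targets: [-12,-28,8,-0.16,0,-23,-45,4,-0.16,0,-23,-49,-4,-0.16,0,-23,-48,-12,-0.16,0,-23,-45,-19,0,0,-23,-45,-19,0,0,-23,-45,-19,0,0,-3,-50,-5,0,0]

```text
time: 35.72
ee_pos: [0.3695, 0.4724, 0.4205]
tcp_rot: [0.2, 53.7, 4.4]
wrist_force: [0.8, -0.1, -0.4]
opening: 0.0082
```

Emit:
apply_moves:
  targets: [-3,-50,-5,0,0,-3,-50,-5,0,0,-3,-50,-5,0,0,-3,-50,-5,0,0,-3,-50,-5,0,0,-3,-50,-5,0,0,-3,-50,-5,0,0,-3,-45,-5,0,0]

```text
time: 36.72
ee_pos: [0.3545, 0.1082, 0.4147]
tcp_rot: [0.0, 54.2, 4.1]
wrist_force: [-0.3, 0.1, -1.3]
opening: 0.0079
```

```bash
python3 -c "
from h import *
p,M=st();plane(M,5.1);print(wf(p));go(fw(-160,-115,.25))"
```

```text
t 36.73 p [354.5 108.2 414.7] q [ 12.8 -23.1 109.4  -6.   58.4 -79.7] F [-0.3  0.1 -1.3] open 7.9
tilt 35.8 toward 4.1 zyaw 4.0 z elev 35.8 y elev 0.01
off-plane deg -0.61 tilt in plane 35.79
[-272.9    8.   414.7]
t 36.73 p [354.5 108.2 414.7] q [ 12.8 -23.1 109.4  -6.   58.4 -79.7] F [-0.3  0.1 -1.3] open 7.9
tilt 35.8 toward 4.1 zyaw 4.0 z elev 35.8 y elev 0.01
rows 5 each [ 40.2 -24.2  -0.6] total [ 200.9 -121.    -2.9]
```

Emit:
apply_moves:
  targets: [40,-24,-1,0,0,40,-24,-1,0,0,40,-24,0,0,0,40,-24,0,0,0,40,-25,0,0,0,0,0,0,0,0]

```text
time: 37.48
ee_pos: [0.4784, -0.0052, 0.2482]
tcp_rot: [0.1, 54.5, 3.9]
wrist_force: [-0.2, 0.0, -0.2]
opening: 0.0077
```

```bash
python3 -c "
from h import *
p,M=st();plane(M,5.1);print(wf(p))
cv2.imwrite('pics/s12.png',ctrl.snapshot('scene')[:,:,::-1]);crop('pics/s12.png','pics/s12c.png',230,60,140,110,5.5)
cv2.imwrite('pics/t12.png',ctrl.snapshot('top')[:,:,::-1]);crop('pics/t12.png','pics/t12c.png',170,180,120,110,6)
H=p+M@[-.0523,0,.0635];print('hole pred',wf(H),((proj('scene',H)-[230,60])*5.5).round(),((proj('top',H)-[170,180])*6).round())
"
```

```text
t 37.48 p [478.4  -5.2 248.2] q [-1.720e+01 -1.000e-01  1.226e+02  2.780e+01  2.660e+01 -1.326e+02] F [-0.2  0.  -0.2] open 7.7
tilt 35.47 toward 3.9 zyaw 3.9 z elev 35.5 y elev 0.03
off-plane deg -0.69 tilt in plane 35.46
[-159.6 -116.   248.2]
hole pred [-138.2 -116.5  327.6] [[256. 347.]] [[394. 510.]]
```

View pics/s12c.png

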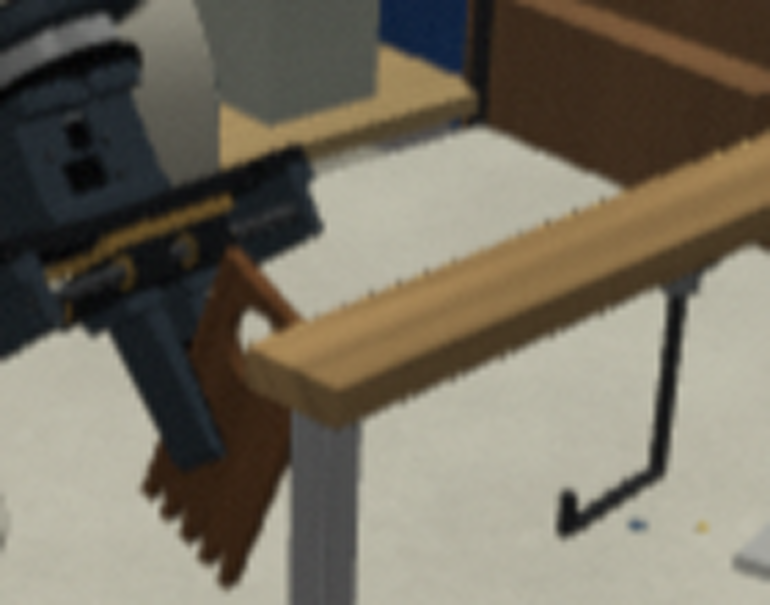

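View pics/t12c.png

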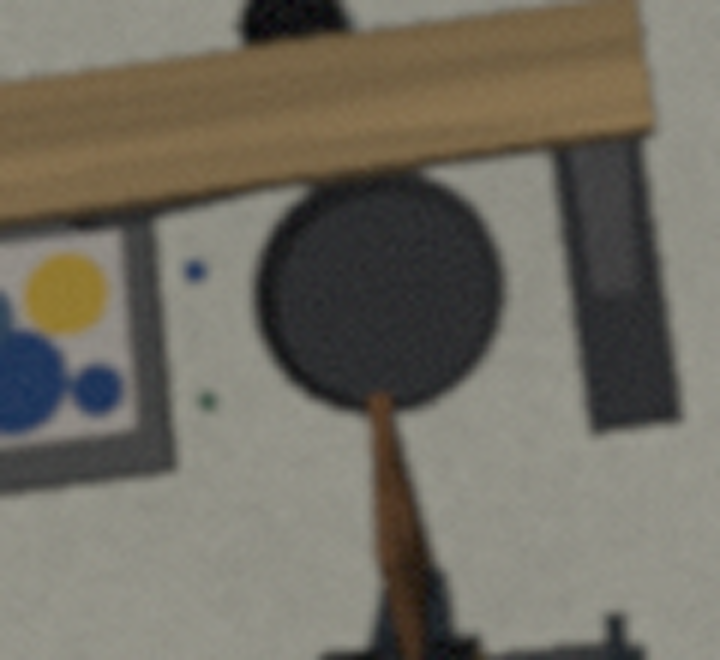

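```bash
cat >> h.py <<'E'
def sp2tool(x,z,y=0,dx=0,dz=0,dy=0,rot=0):
    a=np.radians(59.15+rot);s,c=np.sin(a),np.cos(a)
    # spreader x in tool (x,z): (s,c) ; spreader z in tool: (-c,s); hole at (-52.3,63.5)
    X=x;Z=z-130
    return np.array([-52.3+dx+X*s-Z*c,dy+y,63.5+dz+X*c+Z*s])/1e3
E
python3 -c "
from h import *
p,M=st()
obs=[('scene',-35,160,(235,252),5.5,(230,60)),('scene',35,0,(228,583),5.5,(230,60)),('scene',-35,0,(150,488),5.5,(230,60)),('top',35,160,(381,397),6,(170,180))]
O=[(n,x,z,(np.array(uv)+.5)/s-.5+np.array(o)-.4) for n,x,z,uv,s,o in obs]
def f(k): return np.concatenate([proj(n,p+M@sp2tool(x,z,0,*k))[0]-uv for n,x,z,uv in O])
print(f([0,0,0,0]).round(1))
r=least_squares(f,[0,0,0,0]);print(r.x.round(2),r.fun.round(1))
print(wf(p+M@sp2tool(0,130)),wf(p+M@sp2tool(0,130,0,*r.x)))
"
```

```text
t 37.58 p [477.7  -3.7 250.2] q [ -17.    -0.4  122.6   27.6   26.8 -132.3] F [-0.6  0.8 -0.6] open 8.0
tilt 35.6 toward 4.0 zyaw 4.0 z elev 35.6 y elev 0.02
[-0.5 -1.5  0.9  0.3 -0.4 -0.6 -0.5 -0.4]
[ 2.75 -2.03  0.5   1.13] [-0.1 -0.2  0.4  0.8 -0.8 -0.4 -0.4 -0.2]
[-139.  -114.8  329.7] [-139.  -114.3  326.2]
```

```bash
python3 -c "
from h import *
for uv in((568,528),(657,474)): print(wf(onz('scene',(np.array(uv)+.5)/5.5-.5+[230,60]-np.array([.4,.4]),.28)[0]))
print(wf(onz('scene',(np.array((568,497))+.5)/5.5-.5+[230,60]-np.array([.4,.4]),.297)[0]))
H=lambda x,y,z: np.array(fw(x,y,z))
p,M=st();off=M@np.array([-.0505,.0003,.0623]);q=p
for t in [H(14,-112,.2875),H(9,-62,.2875),H(6,-45,.2875),H(6,-45,.268)]:
  T=t-off;print(wf(T),(M.T@(T-q)*1e3).round(1));q=T
"
```

```text
[  5.5 -67.2 280. ]
[  0.3  -1.3 280. ]
[  6.6 -70.6 297. ]
t 37.58 p [477.7  -3.7 250.2] q [ -17.    -0.4  122.6   27.6   26.8 -132.3] F [-0.6  0.8 -0.6] open 8.0
tilt 35.6 toward 4.0 zyaw 4.0 z elev 35.6 y elev 0.02
[  -7.3 -111.9  210.2] [121.5   5.5 101. ]
[-12.3 -61.9 210.2] [-3.5 49.9 -4.9]
[-15.3 -44.9 210.2] [-1.9 16.9 -2.7]
[-15.3 -44.9 190.7] [ 15.9  -0.  -11.4]
```

Predicted and observed spreader corners agree within 1.5 px, about 3 mm. The hook sits at about 95°. I'll go to the threading start beyond the tip.

Emit:
apply_moves:
  targets: [24,1,20,0,0,26,1,21,0,0,26,1,21,0,0,26,1,21,0,0,15,1,12,0,0,0,0,0,0,0,0,0,0,0,0]

```text
time: 38.45
ee_pos: [0.6215, 0.012, 0.2109]
tcp_rot: [0.0, 54.4, 4.1]
wrist_force: [-0.6, -1.1, -1.0]
opening: 0.0079
```

```bash
python3 -c "
from h import *
p,M=st();print(wf(p),'hole',wf(p+M@np.array([-.0505,.0003,.0623])))
cv2.imwrite('pics/s13.png',ctrl.snapshot('scene')[:,:,::-1]);crop('pics/s13.png','pics/s13c.png',260,70,120,110,6)
cv2.imwrite('pics/t13.png',ctrl.snapshot('top')[:,:,::-1]);crop('pics/t13.png','pics/t13c.png',170,170,120,110,6)
print(((proj('scene',p+M@np.array([-.0505,.0003,.0623]))-[260,70])*6).round())"
```

```text
t 38.45 p [621.5  12.  210.9] q [  -8.8   15.7  110.3   21.9   20.4 -121.2] F [-0.6 -1.1 -1. ] open 7.9
tilt 35.63 toward 4.1 zyaw 4.0 z elev 35.6 y elev 0.01
[ -15.5 -111.6  210.9] hole [   5.7 -111.7  288.2]
[[360. 532.]]
```

View pics/s13c.png

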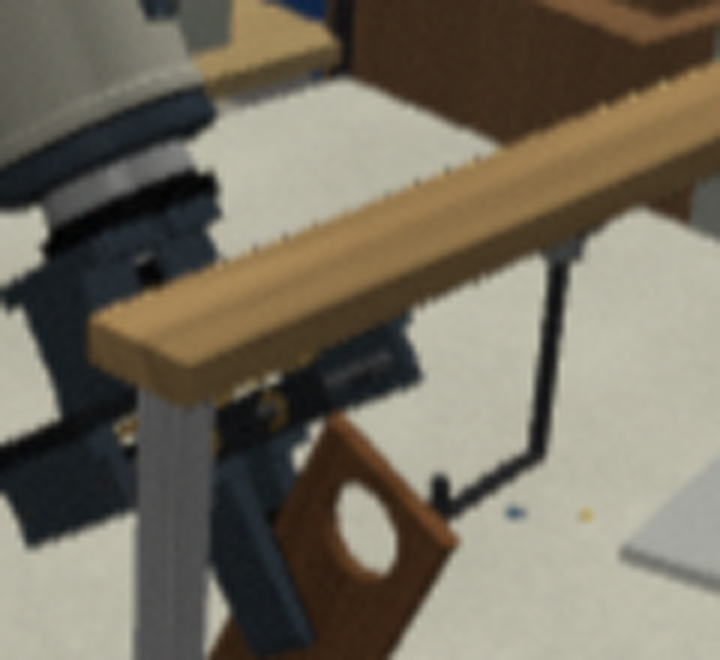

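```bash
python3 -c "
from h import *
for q in((6,-68,.28),(6,-68,.2875),(6,-70,.299),(0,0,.28)): print(q,((proj('scene',fw(*q))-[260,70])*6).round())"
```

```text
(6, -68, 0.28) [[434. 512.]]
(6, -68, 0.2875) [[436. 496.]]
(6, -70, 0.299) [[435. 472.]]
(0, 0, 0.28) [[533. 451.]]
```

View pics/t13c.png

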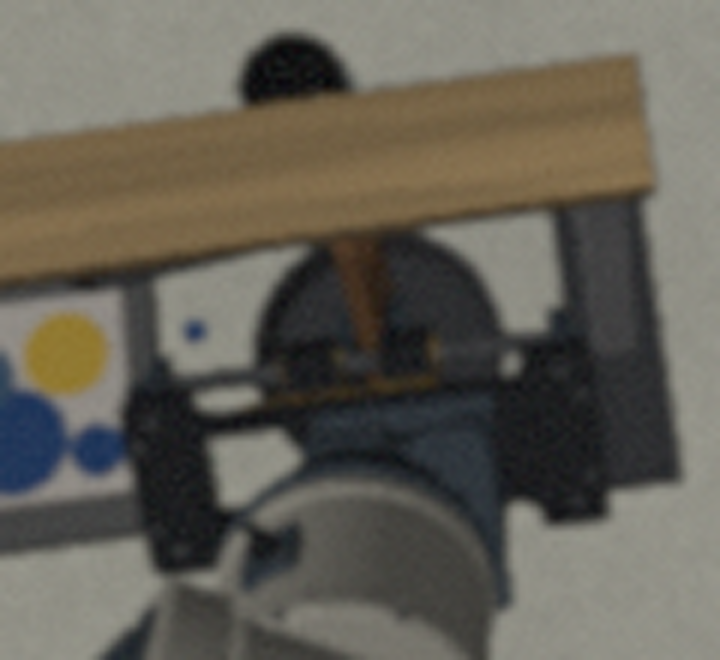

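The hole centre is at (366,530), against a prediction of (360,532), and the hook tip shows the same 1 px offset. I'll thread it on along the arm.

Emit:
apply_moves:
  targets: [0,9,0,0,0,0,10,0,0,0,0,9,0,0,0,0,8,0,0,0,0,7,0,0,0,0,0,0,0,0]

```text
time: 39.3
ee_pos: [0.6189, 0.0548, 0.2107]
tcp_rot: [-0.0, 54.4, 4.0]
wrist_force: [0.5, 1.0, -1.3]
opening: 0.0079
```

```bash
python3 -c "
from h import *
p,M=st();print(wf(p),'hole',wf(p+M@np.array([-.0505,.0003,.0623])))
cv2.imwrite('pics/s14.png',ctrl.snapshot('scene')[:,:,::-1]);crop('pics/s14.png','pics/s14c.png',260,70,120,110,6)"
```

```text
t 39.3 p [618.9  54.8 210.7] q [  -2.8   15.7  110.4   12.4   18.9 -107.4] F [ 0.5  1.  -1.3] open 7.9
tilt 35.63 toward 4.0 zyaw 4.1 z elev 35.6 y elev -0.0
[-14.3 -68.7 210.7] hole [  6.9 -68.8 288. ]
```

View pics/s14c.png

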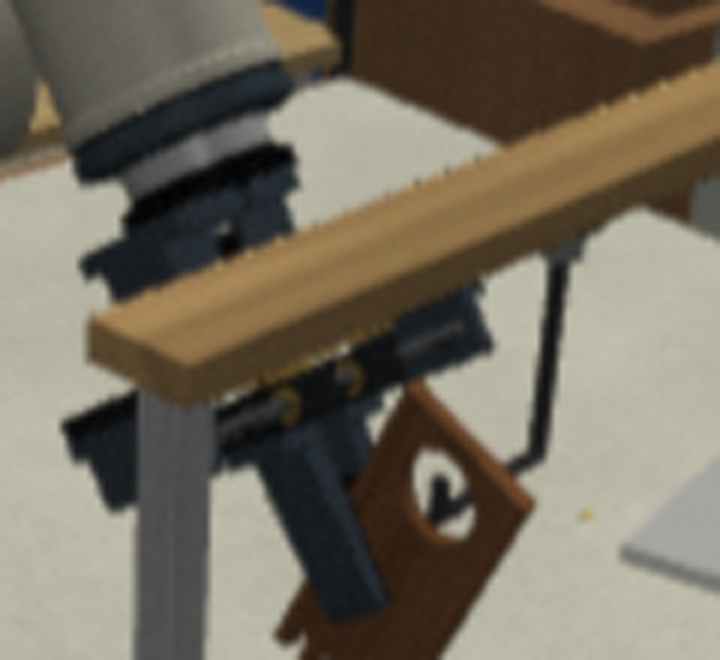

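The hook's upturned end (440,480 to 515) is centred inside the hole. I'll continue along the arm.

Emit:
apply_moves:
  targets: [-1,6,-1,0,0,-1,7,-1,0,0,0,7,-1,0,0,0,4,0,0,0,0,0,0,0,0]

```text
time: 39.98
ee_pos: [0.6141, 0.0785, 0.2103]
tcp_rot: [-0.0, 54.4, 4.0]
wrist_force: [0.3, 0.3, -1.1]
opening: 0.0078
```

```bash
python3 -c "
from h import *
p,M=st();print(wf(p),'hole',wf(p+M@np.array([-.0505,.0003,.0623])))
cv2.imwrite('pics/s15.png',ctrl.snapshot('scene')[:,:,::-1]);crop('pics/s15.png','pics/s15c.png',280,90,120,110,6);print((M.T@[0,0,-19]).round(1))"
```

```text
t 39.98 p [614.1  78.5 210.3] q [  0.5  15.6 110.6   6.5  18.3 -99. ] F [ 0.3  0.3 -1.1] open 7.8
tilt 35.63 toward 4.0 zyaw 4.0 z elev 35.6 y elev -0.0
[-17.  -44.7 210.3] hole [  4.3 -44.8 287.6]
[ 15.4   0.  -11.1]
```

View pics/s15c.png

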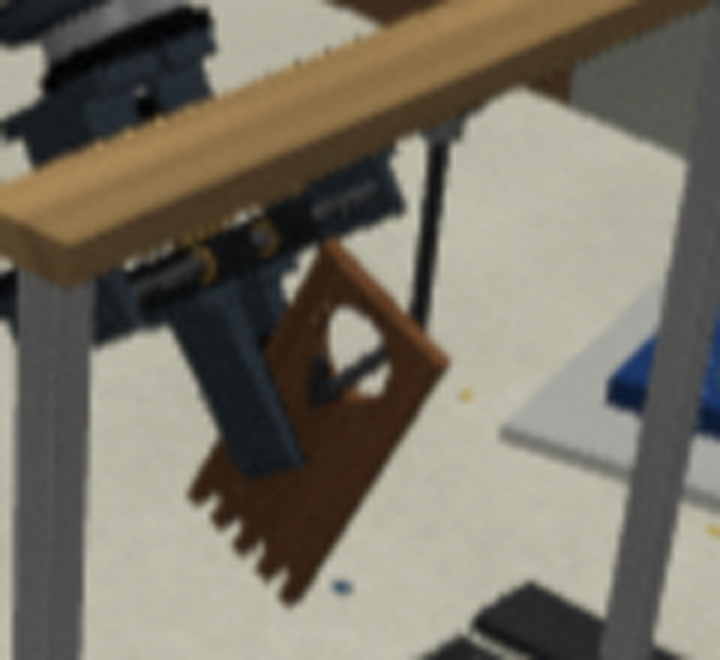

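Emit:
apply_moves:
  targets: [4,0,-3,0,0,4,0,-3,0,0,4,0,-3,0,0,3,0,-2,0,0,0,0,0,0,0]

```text
time: 40.65
ee_pos: [0.6138, 0.0783, 0.1912]
tcp_rot: [0.0, 54.4, 4.0]
wrist_force: [0.5, -1.6, -0.1]
opening: 0.0077
```

Emit:
apply_moves:
  targets: [2,0,-1,0,0,1,0,-1,0,0,0,0,0,0,0]

```text
time: 41.02
ee_pos: [0.614, 0.0783, 0.188]
tcp_rot: [0.0, 54.4, 4.0]
wrist_force: [0.8, 0.2, -1.1]
opening: 0.0079
```

```bash
python3 -c "
from h import *
p,M=st();print(wf(p),'hole',wf(p+M@np.array([-.0505,.0003,.0623])))
cv2.imwrite('pics/s16.png',ctrl.snapshot('scene')[:,:,::-1]);crop('pics/s16.png','pics/s16c.png',280,90,120,110,6)"
```

```text
t 41.02 p [614.   78.3 188. ] q [   0.5   17.9  112.3    8.2   14.5 -100.8] F [ 0.8  0.2 -1.1] open 7.9
tilt 35.62 toward 4.0 zyaw 4.0 z elev 35.6 y elev 0.0
[-17.1 -44.9 188. ] hole [  4.2 -45.  265.3]
```

View pics/s16c.png

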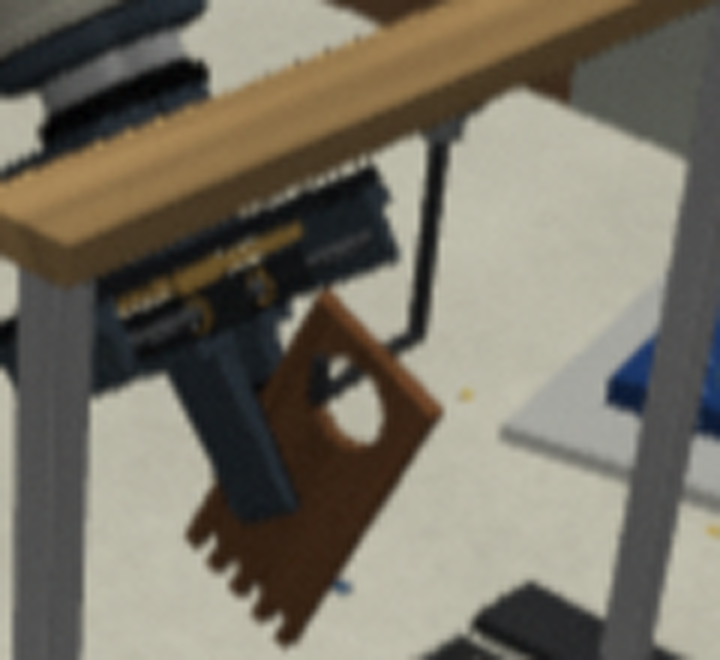

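Emit:
apply_moves:
  targets: [2,0,-1,0,0,0,0,0,0,0]

```text
time: 41.32
ee_pos: [0.6145, 0.0783, 0.1858]
tcp_rot: [0.0, 54.4, 4.0]
wrist_force: [-0.3, 0.6, -1.1]
opening: 0.008
```

Emit:
apply_moves:
  targets: [2,0,-1,0,0,0,0,0,0,0]

```text
time: 41.58
ee_pos: [0.6161, 0.0784, 0.185]
tcp_rot: [-0.0, 54.2, 4.0]
wrist_force: [-1.0, 1.9, 9.7]
opening: 0.0074
```

Contact: the spreader now rests on the arm with Fz about 10 N. I'll ease up 1 mm and release.

Emit:
apply_moves:
  targets: [-1,0,1,0,8,0,0,0,0,9,0,0,0,0,11,0,0,0,0,16,0,0,0,0,30,0,0,0,0,30,0,0,0,0,30,0,0,0,0,30]

```text
time: 42.58
ee_pos: [0.615, 0.0784, 0.185]
tcp_rot: [0.0, 54.4, 4.0]
wrist_force: [-0.4, -0.8, -0.1]
opening: 0.0298
```

```bash
python3 -c "
from h import *
p,M=st();print(wf(p))
cv2.imwrite('pics/s17.png',ctrl.snapshot('scene')[:,:,::-1]);crop('pics/s17.png','pics/s17c.png',280,90,120,110,6)"
```

```text
t 42.58 p [615.   78.4 185. ] q [   0.5   18.2  112.4    8.5   14.  -101. ] F [-0.4 -0.8 -0.1] open 29.8
tilt 35.62 toward 4.0 zyaw 4.0 z elev 35.6 y elev 0.0
[-16.1 -44.9 185. ]
```

View pics/s17c.png

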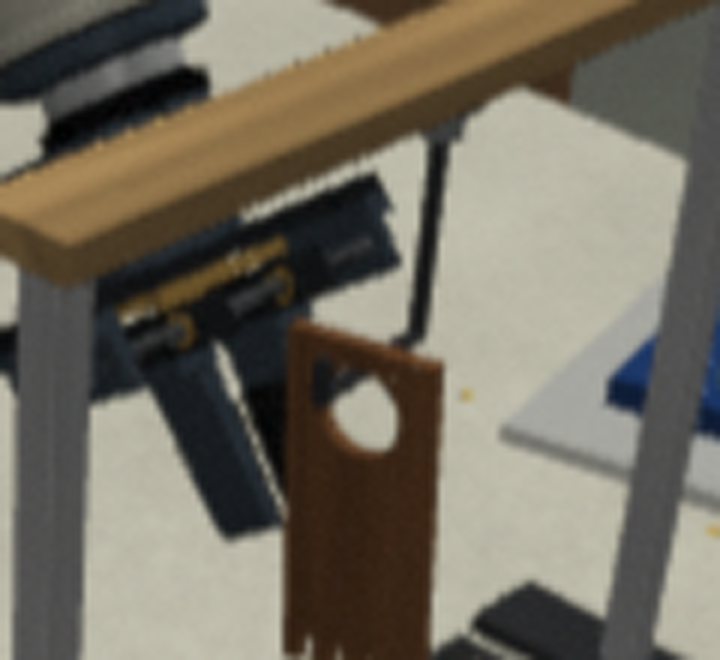

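It hangs upright on the hook. I'll open a bit more and withdraw along the fingers.

Emit:
apply_moves:
  targets: [0,0,0,0,50,0,0,0,0,50,-12,0,-3,0,50,-20,0,-3,0,50,-35,0,0,0,50,-45,0,0,0,50,-50,0,0,0,50,-40,0,0,0,50]

```text
time: 43.62
ee_pos: [0.4909, 0.0696, 0.3476]
tcp_rot: [-0.0, 54.3, 4.0]
wrist_force: [0.2, 0.3, -0.0]
opening: 0.0497
```

Emit:
apply_moves:
  targets: [-10,0,-30,0,50,0,0,-30,0,50,0,0,0,0,50,0,0,0,0,50,0,0,0,0,50,0,0,0,0,50,0,0,0,0,50,0,0,0,0,50]

```text
time: 44.62
ee_pos: [0.4384, 0.0659, 0.3189]
tcp_rot: [0.0, 54.4, 4.0]
wrist_force: [0.2, 0.5, 0.3]
opening: 0.05
```

```bash
python3 -c "
from h import *
p,M=st();print(wf(p))
a=ctrl.snapshot('scene');cv2.imwrite('pics/s18.png',a[:,:,::-1]);crop('pics/s18.png','pics/s18c.png',260,90,130,120,5.5)
for i in range(8): b=ctrl.snapshot('scene')
d=np.abs(a[90:210,280:390].astype(int)-b[90:210,280:390]).max(2);print(d.max(),(d>40).sum())
cv2.imwrite('pics/t18.png',ctrl.snapshot('top')[:,:,::-1])"
```

```text
t 44.62 p [438.4  65.9 318.9] q [ -2.2 -10.6 117.7   6.   37.6 -99.8] F [0.2 0.5 0.3] open 50.0
tilt 35.62 toward 4.0 zyaw 4.0 z elev 35.6 y elev 0.0
[-193.1  -41.6  318.9]
150 291
```

View pics/s18c.png

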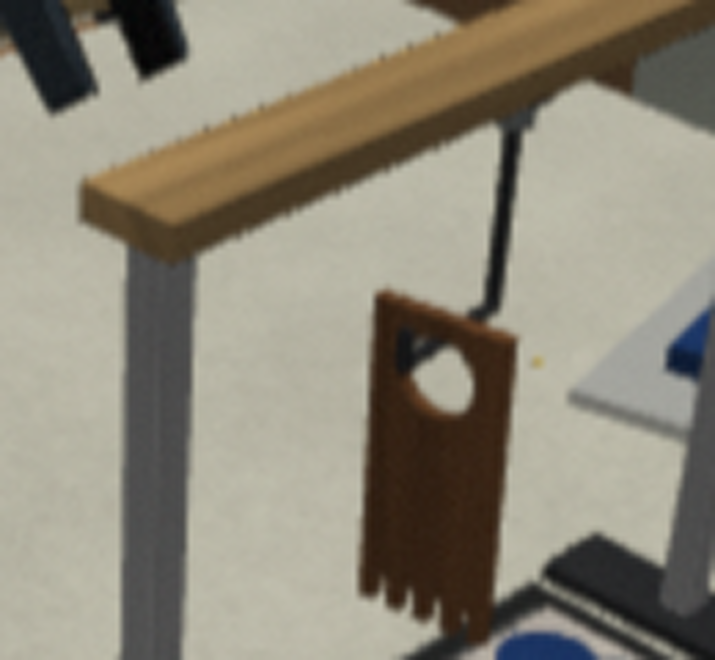

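View pics/s18.png

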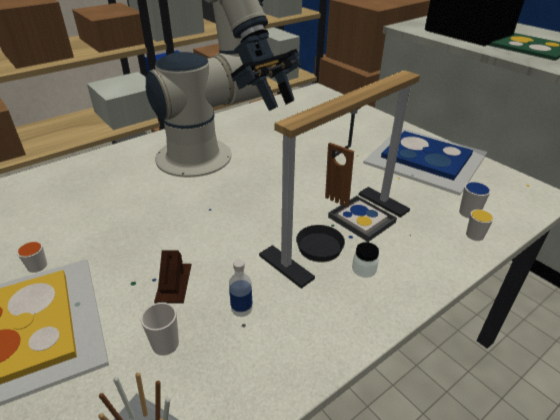

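View pics/t18.png

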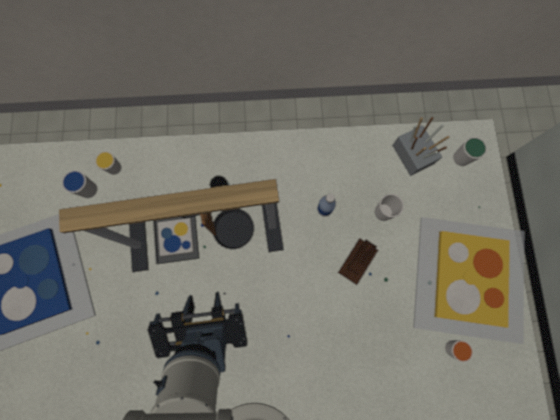

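The bystanders are where they were, at (327,204), (390,207) and (219,183). The spreader is still swinging a little, so I'll wait.

Emit:
apply_moves:
  targets: [0,0,0,0,50,0,0,0,0,50,0,0,0,0,50,0,0,0,0,50,0,0,0,0,50,0,0,0,0,50,0,0,0,0,50,0,0,0,0,50]

```text
time: 46.12
ee_pos: [0.4383, 0.0659, 0.3189]
tcp_rot: [0.0, 54.4, 4.0]
wrist_force: [-0.5, 0.1, 0.3]
opening: 0.0499
```

Emit:
apply_moves:
  targets: [0,0,0,0,50,0,0,0,0,50,0,0,0,0,50,0,0,0,0,50,0,0,0,0,50,0,0,0,0,50,0,0,0,0,50,0,0,0,0,50]

```text
time: 47.12
ee_pos: [0.4383, 0.0659, 0.3189]
tcp_rot: [0.0, 54.4, 4.0]
wrist_force: [-0.8, -0.3, -0.1]
opening: 0.05
```

Emit:
apply_moves:
  targets: [0,0,0,0,50,0,0,0,0,50,0,0,0,0,50,0,0,0,0,50,0,0,0,0,50,0,0,0,0,50,0,0,0,0,50,0,0,0,0,50]

```text
time: 48.12
ee_pos: [0.4383, 0.0659, 0.3189]
tcp_rot: [0.0, 54.4, 4.0]
wrist_force: [0.7, -0.6, -0.3]
opening: 0.05
```

```bash
cat > sw.py <<'E'
from h import *
I=[ctrl.snapshot('scene') for i in range(16)]
g=[cv2.cvtColor(i,cv2.COLOR_RGB2GRAY).astype(np.float32)[90:215,310:365] for i in I]
print([ (cv2.phaseCorrelate(g[0][85:,:],x[85:,:])[0][0].__round__(2)) for x in g])
print([int((np.abs(x-g[0])>25).sum()) for x in g], ctrl.observe()['time'])
cv2.imwrite('pics/s19.png',I[-1][:,:,::-1]);crop('pics/s19.png','pics/s19c.png',260,90,130,120,5.5)
E
python3 sw.py
```

```text
[0.0, 0.03, 0.03, 0.03, -0.01, -0.01, 0.03, 0.01, -0.02, 0.03, 0.0, 0.03, 0.02, -0.04, 0.05, 0.03]
[0, 0, 0, 0, 0, 0, 0, 0, 0, 0, 0, 0, 0, 0, 0, 0] 48.925
```

Sixteen pictures over 0.8 s show no movement. One last look at the geometry.

View pics/s19c.png

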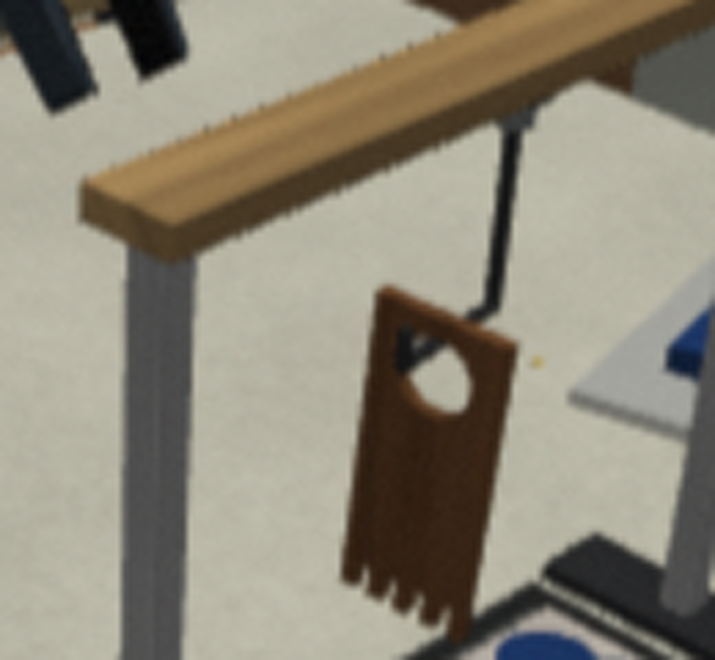

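```bash
python3 -c "
from h import *
S=lambda uv:(np.array(uv)+.5)/5.5-.5+[260,90]-np.array([.4,.4])
t=wf(onz('scene',S((404,368)),.28)[0]);c=wf(onz('scene',S((495,308)),.28)[0]);print('tip',t,'corner',c)
print(np.hypot(*(t[:2]-[7.7,-90.5])))"
```

```text
tip [  8.6 -70.1 280. ] corner [  0.6   0.4 280. ]
20.41984329028997
```

The hook tip is 20 mm from the pan's centre. The spreader looks slightly leaned, so I'll measure that before handing in.

```bash
cat > fit.py <<'E'
from h import *
import sys
def fit(src_uv):
    O=(np.array(src_uv)+.5)/5.5-.5+np.array([260,90])-.4
    L=np.array([(-35,0,160),(35,0,160),(-35,0,0),(35,0,0)],float)/1e3
    def P(k): # hole pos world, yaw, lean(in-plane), pitch
        Rm=R.from_euler('ZYX',[k[3],k[4],k[5]]).as_matrix();return k[:3]+(L-[0,0,.13])@Rm.T,Rm
    def f(k): return np.r_[(proj('scene',P(k)[0])-O).ravel(),(k[:3]-np.array(fw(5.5,-45,.265)))*np.array([100,60,150]),(k[3]-np.radians(8))*3,k[5]*4]
    r=least_squares(f,[*fw(5,-45,.265),np.radians(8),0,0]);Rm=P(r.x)[1]
    print("hole frame",wf(r.x[:3]),"yaw,lean,pitch deg",np.degrees(r.x[3:]).round(1),"tilt deg",np.degrees(np.arccos(Rm[2,2])).round(1),"rad",np.arccos(Rm[2,2]).round(3));print(r.fun.round(2))
fit([(382,289),(517,346),(343,581),(462,641)])
E
python3 fit.py; python3 -c "
from h import *
crop('pics/s19.png','pics/s19d.png',300,130,80,90,8)"
```

```text
hole frame [  6.7 -42.8 264.4] yaw,lean,pitch deg [12.   2.5 -0.7] tilt deg 2.6 rad 0.045
[ 0.03 -0.1  -0.11  0.03 -0.17 -0.13  0.22  0.17  0.1   0.14 -0.09  0.21
 -0.05]
```

View pics/s19d.png

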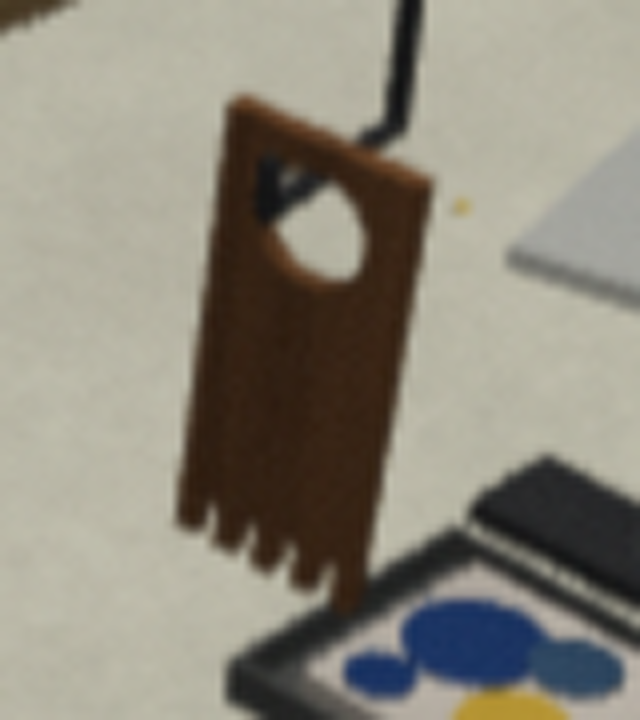

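```bash
python3 -c "
from h import *
print(ctrl.hand_in())"
```

```text
the job is handed in; nothing more can be done
None
```

The hook points over the pan and the spreader hangs on it by its hole. I handed in at about 49 s of the 72 s allowed. One reading during the run may break the wrist-force rule.

**What I did**
- **Tilting the tool:** the moves have no tilt axis. I got the 36° tilt toward the frame by pressing gently against the arm's reach limit.
- **Hook:** I pushed it round with shut fingers from 2° to about 96°, before touching the spreader.
- **Spreader:** I gripped it below the hole and slid it out of the holder along the slot's lean. I then threaded its hole over the upturned end, lowered it until it touched the arm (about 10 N), released it and backed away.

**Last checks, from the pictures**

| Check | Measured | Limit |
|---|---|---|
| Hook tip to pan centre | about 20 mm | 37 mm |
| Hole centre below the arm | about 15.6 mm | 9 to 21 mm |
| Hole position along the arm from the pivot | about 43 mm | 5 to 69 mm |
| Spreader lean from upright | about 0.045 rad | 0.25 rad |
| Movement over the final 0.8 s | none seen | at rest |

- The bottle, cup and jar showed no visible movement.
- The gripper stands well clear of everything.

**What failed or disagreed**
- **Wrist force:** at 20.8 s the reading passed the 120 N limit, at about 171 N for one sample. The arm had run fast into its reach limit in free space. The force pointed along the motion and was back to zero 0.1 s later, so I take it as braking, not contact. I don't know whether the judge counts it. I went against the same limit fast a few times before that and only read the force at the end of those moves.
- **Fingertip length:** the pictures consistently showed the fingertips about 29 mm shorter than the stated `tip_reach`. My first push on the hook only reached 34° because of this. I corrected for it from then on.

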